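# Charge the tumble burnisher and pull it on

### The arm

A 6-joint arm with a two-finger parallel gripper is mounted at the origin on the work surface. World frame = base frame: x ahead of the robot, y to its left, z up, the work surface at z = 0. Lengths are in m, angles in rad, forces in N, time in s.
With the tool pointing down it reaches from about 0.425 to 0.95 m from the base axis. Payload 14.7 kg.
Tool frame: the origin (TCP) lies on the centre line of the jaws, within the pads' length; the fingertips stand 19 mm ahead of it and the grasp point (between the pads) is the TCP; z points along the fingers, y is the line along which they close (so a half turn about z gives the same grasp; the last joint's range is limited). The gripper opens to 85 mm and grips with 20 to 120 N. Pads are 22 mm wide; open, the fingers measure 114 mm over their backs; the gripper's body (76 mm by 85 mm) begins 54 mm behind the grasp point. The pads swing forward as they close: fully open they stand 13 mm farther back than shut.
Start: joints at [-1.385, 0.48, 1.596, -0, 1.065, -0.047], TCP at [0.15, -0.632, 0.25] pointing down, gripper open.
Joint ranges: [-2.75, 2.75], [-0.82, 2.05], [0.23, 2.67], [-1.56, 4.7], [0.09, 2.69], [-2.92, 2.92]. Speed limits (rad/s): [1.89, 1.89, 2.39, 3.01, 3.01, 3.01].

### API

Orientations are given as a unit quaternion [x, y, z, w].
In Python, from cell import arm gives the robot as it stands. The module is installed in compiled form; this text tells all that it offers.
- The arm moves only by the tool jog_arm, never from a script. Its argument "motion" is a list of rows, each an object of numbers: "tx", "ty", "tz": the shift along the tool's x, y, z in mm; "wx", "wy", "wz": the turn, a rotation vector about the tool's x, y, z in rad; "gripper": the closure, from 0 (fully open) to 1 (shut). A call has exactly 8 rows; each row is the pose to reach, as a shift and turn from the pose commanded when the call began, along the tool's axes at that moment; what a row does not reach only later rows make up. A row lasts 1/12 s, in which the tool goes at most 41.7 mm and 7.16 degrees, less where a joint would pass 70% of its speed; a pose out of reach is approached as far as the arm can. A call with a gripper value outside its range is refused whole. The fingers move at their own pace and stop on an object; the grip force is fixed at half the most. Time passes only in rows, so rows that repeat a pose let the fingers close, or fill a call up. It gives the time, the measured TCP pose, the force, the opening and the grip force at its end, in the units of the state.
- arm.observe(): the state, without advancing time (a new reading comes with each control period).
- arm.snapshot(name): name is "scene" or "top"; returns a dict with "image" (400x640x3 uint8, red, green, blue), "fx", "fy", "cx", "cy" (pixels), "R" (3x3) and "t" (3): a world point X has camera coordinates R X + t. Camera axes: x right, y down, z forward; pixel columns grow to the right and rows downward; lengths in m; the calibration is good to about 2 mm. A picture is of the moment at which its call begins. There is no depth.
- arm.finish_job(): hands the job in; it is judged then, once.
The state is a dict: "time_s": time; "joint_pos": joint angles; "qvel": joint speeds; "tau": joint torques, N m; "ee_pos": TCP position; "ee_rot": TCP orientation; "contact_force": force on the tool from outside, world axes, zero at the start; "moment": the same for the moment, N m; "width": finger opening in m; "grasp_force": force on a finger pad.
Only numpy, scipy, OpenCV 4.12 (cv2) and the standard library are available. Lean on these libraries where they do the work, as an engineer would, in place of code of your own. Each camera call takes 0.05 s, during which the arm holds its last target. There are 200 camera calls.

### The job

Lay all the loose walnut blanks on the burnisher's loading tray, then lift the tray by its handle to tip them together into the tub, and lower the tray level again. Then start the burnisher: pull the black spring knob on the switch box fully out, hold it for a moment and let it go back to rest. Leave the nail tin, the glass diamond and the grinder guard alone.

Things in the scene. Friction and masses are not known exactly. Their poses are not given: they have to be found in the camera images.
- blank1: walnut blank, a chunky dark dog-bone shape lying on the table: 78 mm long (its x axis), 26 mm thick (z), with a flat-sided waist 50 mm long and 24 mm wide (y) between two rounded ends 28 mm across; about 40 g; origin at its middle, 13 mm above what it lies on. Three to five of the five blanks are there; all are alike
- blank2: walnut blank, a chunky dark dog-bone shape lying on the table: 78 mm long (its x axis), 26 mm thick (z), with a flat-sided waist 50 mm long and 24 mm wide (y) between two rounded ends 28 mm across; about 40 g; origin at its middle, 13 mm above what it lies on. Three to five of the five blanks are there; all are alike
- blank3: walnut blank, a chunky dark dog-bone shape lying on the table: 78 mm long (its x axis), 26 mm thick (z), with a flat-sided waist 50 mm long and 24 mm wide (y) between two rounded ends 28 mm across; about 40 g; origin at its middle, 13 mm above what it lies on. Three to five of the five blanks are there; all are alike
- blank4: walnut blank, a chunky dark dog-bone shape lying on the table: 78 mm long (its x axis), 26 mm thick (z), with a flat-sided waist 50 mm long and 24 mm wide (y) between two rounded ends 28 mm across; about 40 g; origin at its middle, 13 mm above what it lies on. Three to five of the five blanks are there; all are alike
- blank5: walnut blank, a chunky dark dog-bone shape lying on the table: 78 mm long (its x axis), 26 mm thick (z), with a flat-sided waist 50 mm long and 24 mm wide (y) between two rounded ends 28 mm across; about 40 g; origin at its middle, 13 mm above what it lies on. Three to five of the five blanks are there; all are alike
- burnisher: tumble burnisher fixed to the table: origin on the table straight under the tray's hinge line, z up, x pointing from the tray to the tub. A grey base block 95 mm high and 190 mm wide lies under the tray (x from -190 to -5 mm); the open steel tub lies at x 0 to 155 mm, 200 mm wide inside, floor 20 mm and side walls 140 mm above the table, with a clear screen 180 mm high at its far end
- tub_floor (a point): middle of the tub's floor, 20 mm above the table and 78 mm beyond the hinge line; the tub is 155 mm (x) by 200 mm (y) inside, axes as the burnisher's
- tray (a joint): tilt of the aluminium loading tray about its hinge at the tub's edge, rad: 0 lying level, grows as its handle end is lifted, stop at 1.1. The hinge is damped: let go, the tray (0.35 kg) sinks back to level in about a second or two. Blanks slide off well at 0.9 and above
- tray_hinge (a point): middle of the tray's hinge line, 100 mm above the table; the line runs along the burnisher's y
- tray_floor (a point): middle of the upper face of the tray's floor, 104 mm above the table when level, 96.5 mm from the hinge line; its axes are the tray's own (as the burnisher's when level). Inside, the tray is 186 mm wide (y) and reaches from 96 mm toward the handle (-x) to 102 mm toward the tub (+x), where it has no wall; the other three walls stand 24 mm above the floor
- tray_handle (a point): middle of the tray's handle, a round steel bar of 12 mm diameter along the burnisher's y, 120 mm long, 240 mm from the hinge line and 120 mm above the table when level; 37 mm of clear space between bar and tray wall, nothing under it. It is carried by two bars 60 mm either side of the middle
- switchbox: grey switch box fixed to the table, 90 x 90 x 140 mm high; origin on the table under the middle of its front face; its front with the knob faces its own -x
- knob (a joint): how far the black knob is pulled out of the box's front (along the box's -x), m: 0 at rest, stop at 0.022. A spring pulls it back: about 3 N at rest, 7.5 N fully out
- knob_grip (a point): middle of the knob's round head (36 mm diameter, 20 mm thick, axis along the box's x), 110 mm above the table and 40 mm in front of the box's face when at rest; a 14 mm stem behind it. It moves with the knob
- nail_tin: bystander: closed steel tin of horseshoe nails, 84 x 124 x 62 mm high, brass latch at its front; origin at the middle of its underside
- glass_diamond: bystander: smoky brown glass diamond, 72 mm wide, 52 mm high, standing point up; origin at the middle of its underside
- grinder_guard: bystander: chrome-plated grinding head guard, a disc 110 mm wide with a wall 33 mm high round part of its rim; origin at the middle of its underside
Things that resemble listed ones, but are neither listed nor needed, are in the scene too. Leave any green or red look-alike of the blank3 alone. What is shaped like the blank5 but purple or red is not meant.

How it is judged:
On the way, in this order (a step that is already met when the one before it is completed fails the run):
1. every walnut blank lies on the level loading tray, let go (x of blank1 in the frame of tray_floor between -0.1 and 0.1 m and y of blank1 in the frame of tray_floor between -0.094 and 0.094 m and z of blank1 in the frame of tray_floor between 0 and 0.065 m and contact force between the fingers and blank1 below 0.3 N and x of blank2 in the frame of tray_floor between -0.1 and 0.1 m and y of blank2 in the frame of tray_floor between -0.094 and 0.094 m and z of blank2 in the frame of tray_floor between 0 and 0.065 m and contact force between the fingers and blank2 below 0.3 N and x of blank3 in the frame of tray_floor between -0.1 and 0.1 m and y of blank3 in the frame of tray_floor between -0.094 and 0.094 m and z of blank3 in the frame of tray_floor between 0 and 0.065 m and contact force between the fingers and blank3 below 0.3 N and x of blank4 in the frame of tray_floor between -0.1 and 0.1 m and y of blank4 in the frame of tray_floor between -0.094 and 0.094 m and z of blank4 in the frame of tray_floor between 0 and 0.065 m and contact force between the fingers and blank4 below 0.3 N and x of blank5 in the frame of tray_floor between -0.1 and 0.1 m and y of blank5 in the frame of tray_floor between -0.094 and 0.094 m and z of blank5 in the frame of tray_floor between 0 and 0.065 m and contact force between the fingers and blank5 below 0.3 N and value of joint tray below 0.1 rad), for 0.3 s.
2. the tray is tipped (over 0.4 rad) and every blank has gone into the tub (x of blank1 in the frame of tub_floor between -0.077 and 0.077 m and y of blank1 in the frame of tub_floor between -0.1 and 0.1 m and z of blank1 in the frame of tub_floor between 0 and 0.085 m and x of blank2 in the frame of tub_floor between -0.077 and 0.077 m and y of blank2 in the frame of tub_floor between -0.1 and 0.1 m and z of blank2 in the frame of tub_floor between 0 and 0.085 m and x of blank3 in the frame of tub_floor between -0.077 and 0.077 m and y of blank3 in the frame of tub_floor between -0.1 and 0.1 m and z of blank3 in the frame of tub_floor between 0 and 0.085 m and x of blank4 in the frame of tub_floor between -0.077 and 0.077 m and y of blank4 in the frame of tub_floor between -0.1 and 0.1 m and z of blank4 in the frame of tub_floor between 0 and 0.085 m and x of blank5 in the frame of tub_floor between -0.077 and 0.077 m and y of blank5 in the frame of tub_floor between -0.1 and 0.1 m and z of blank5 in the frame of tub_floor between 0 and 0.085 m and value of joint tray above 0.4 rad), for 0.2 s.
3. the tray is back down level (under 0.08 rad), every blank in the tub (x of blank1 in the frame of tub_floor between -0.077 and 0.077 m and y of blank1 in the frame of tub_floor between -0.1 and 0.1 m and z of blank1 in the frame of tub_floor between 0 and 0.085 m and x of blank2 in the frame of tub_floor between -0.077 and 0.077 m and y of blank2 in the frame of tub_floor between -0.1 and 0.1 m and z of blank2 in the frame of tub_floor between 0 and 0.085 m and x of blank3 in the frame of tub_floor between -0.077 and 0.077 m and y of blank3 in the frame of tub_floor between -0.1 and 0.1 m and z of blank3 in the frame of tub_floor between 0 and 0.085 m and x of blank4 in the frame of tub_floor between -0.077 and 0.077 m and y of blank4 in the frame of tub_floor between -0.1 and 0.1 m and z of blank4 in the frame of tub_floor between 0 and 0.085 m and x of blank5 in the frame of tub_floor between -0.077 and 0.077 m and y of blank5 in the frame of tub_floor between -0.1 and 0.1 m and z of blank5 in the frame of tub_floor between 0 and 0.085 m and value of joint tray below 0.08 rad), for 0.2 s.
4. the knob is pulled out more than 15 mm for 0.3 s (value of joint knob above 0.015 m), for 0.3 s.
5. the knob is let go and back at rest (under 3 mm) (value of joint knob below 0.003 m), for 0.3 s.
At the end, for the whole second after the job is handed in: every blank there is lies still in the tub (its middle inside the tub's walls and less than 85 mm above its floor), the tray is level (under 0.08 rad) and the knob is back at rest (under 3 mm) (all of step 3 and linear speed of each of blank1, blank2, blank3, blank4, blank5 below 0.05 m/s and value of joint knob below 0.003 m); the robot touches nothing.
It fails at once if the nail tin is shifted more than 40 mm or tipped over (distance of nail_tin from where it was at the start of the episode above 0.04 m or angle between nail_tin's own z axis and vertical above 0.5 rad).
It fails at once if the glass diamond is shifted more than 40 mm or tipped over (distance of glass_diamond from where it was at the start of the episode above 0.04 m or angle between glass_diamond's own z axis and vertical above 0.5 rad).
It fails at once if the grinder guard is shifted more than 40 mm or tipped over (distance of grinder_guard from where it was at the start of the episode above 0.04 m or angle between grinder_guard's own z axis and vertical above 0.5 rad).
Of blank1, blank2, blank3, blank4, blank5 only 3 to 5 are there at a start; the rules pass over those that are not, and their reading is None.
At some moment in a run one of blank1, blank2, blank3, blank4, blank5 may be knocked a few centimetres aside while the robot is not near it.
Once in a run the grip may slacken for a moment while it holds something.
It also fails if it takes over 210 s, if anything falls off the work surface, if the arm or the gripper's body presses on something with over 40 N, if the wrist force passes 120 N, or if a joint passes its speed limit or range.

## Working session

There is one attempt and no reset: what is moved stays moved. The work goes in short steps, Python scripts to look and compute and a tool call to move; the robot and the scene stay as the last step left them, time stands still between calls to the robot, and variables do not carry over. Pictures are saved under pics/ and viewed, at most 14 in all, crops included, and the job is handed in when it is done.

Besides the shell and the picture viewer there is one more tool, called after ">>>" as name(argument=value, ...), one argument or row to a line, values as JSON. jog_arm: Moves the arm, as the interface text tells. Its arguments: {"type":"object","properties":{"motion":{"type":"array"}},"required":["motion"]}

```bash
mkdir -p pics; cat > h.py <<'E'
import numpy as np, cv2
from cell import arm
def snap(n,f=None):
    s=arm.snapshot(n)
    if f: cv2.imwrite('pics/'+f,s['image'][:,:,::-1])
    return s
def ray(s,u,v,z):
    R=np.array(s['R']);t=np.array(s['t']);c=-R.T@t
    d=R.T@np.array([(u-s['cx'])/s['fx'],(v-s['cy'])/s['fy'],1])
    return c+d*(z-c[2])/d[2]
def proj(s,X):
    p=np.array(s['R'])@np.array(X)+np.array(s['t']); return s['fx']*p[0]/p[2]+s['cx'],s['fy']*p[1]/p[2]+s['cy']
E
python3 - <<'E'
from h import *
for n in('top','scene'):
    s=snap(n,n+'1.png'); R=np.array(s['R']); print(n,s['fx'],(-R.T@s['t']).round(3),R.round(2).tolist())
o=arm.observe();print(o)
E
```

```text
top 394.9834321498599 [ 0.413 -0.06   1.097] [[-0.03, -1.0, -0.03], [-0.99, 0.03, -0.17], [0.17, 0.03, -0.99]]
scene 436.1151864084351 [1.649 0.298 0.88 ] [[-0.32, 0.95, 0.01], [0.55, 0.19, -0.81], [-0.77, -0.25, -0.58]]
{'time_s': 0.1, 'joint_pos': array([-1.38460112e+00,  4.80741529e-01,  1.59678970e+00,  2.95445889e-05,
        1.06510031e+00, -4.65882938e-02]), 'qvel': array([ 5.29049722e-05, -2.74946091e-03, -8.24451813e-04, -1.03848879e-03,
       -2.73804807e-04,  1.16314648e-03]), 'tau': array([-8.09975609e-05, -9.52256155e+01, -4.31039321e+01, -2.34871377e-04,
        5.31806523e-03, -4.70453654e-05]), 'ee_pos': array([ 0.14992121, -0.63213077,  0.24976235]), 'ee_rot': array([ 9.93234821e-01,  1.16122004e-01, -2.33412767e-05, -5.19078747e-04]), 'contact_force': array([0.16902231, 0.21630319, 0.10800161]), 'moment': array([-0.01991861,  0.00277895,  0.03003929]), 'grasp_force': 0.0, 'width': 0.08562986385981713}
```

View pics/top1.png

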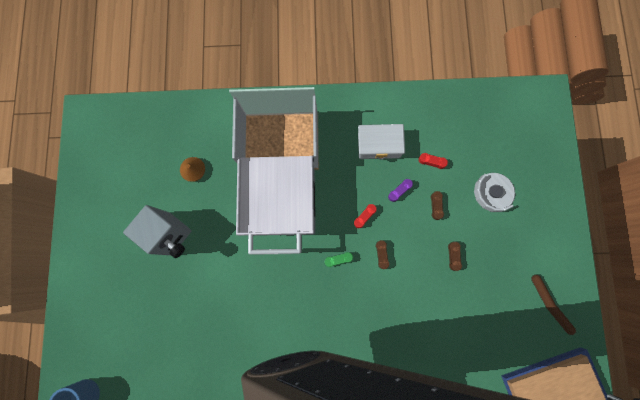

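View pics/scene1.png

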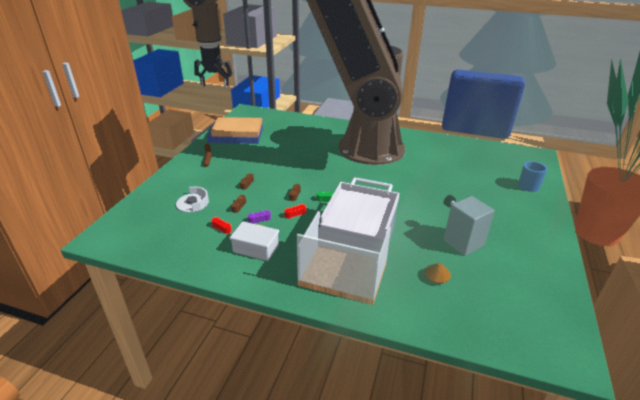

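The top view shows three dark-brown blanks at (438,205), (382,254) and (456,255). Look-alikes are red at (365,215) and (433,160), purple at (401,190) and green at (339,259). The tray is at (276,195) with its handle at about (275,243), and the switch box knob is at (176,249). The arm may hide part of the near table.

```bash
cat >> h.py <<'E'
def blanks(s,z=.02,amin=100,amax=1200):
    im=s['image'];hsv=cv2.cvtColor(im,cv2.COLOR_RGB2HSV)
    m=((hsv[:,:,0]<16)&(hsv[:,:,1]>90)&(hsv[:,:,2]>25)&(hsv[:,:,2]<130)).astype('uint8')
    m=cv2.morphologyEx(m,cv2.MORPH_CLOSE,np.ones((3,3)))
    out=[]
    for c in cv2.findContours(m,0,1)[0]:
        a=cv2.contourArea(c)
        if amin<a<amax:
            P=np.array([ray(s,u,v,z)[:2] for u,v in c[:,0]],'f4')
            r=cv2.minAreaRect(P.reshape(-1,1,2)*1000)
            b=cv2.boxPoints(r);e=[b[1]-b[0],b[2]-b[1]];e=max(e,key=np.linalg.norm)
            ang=np.arctan2(e[1],e[0])%np.pi
            u,v=c[:,0].mean(0)
            if 60<u<600 and v>80: out.append((np.array(r[0])/1000,sorted(r[1]),ang,(u,v)))
    return out
E
python3 - <<'E'
from h import *
s=snap('top')
for b in blanks(s): print(b[0].round(4),np.round(b[1]),round(b[2],3),np.round(b[3]))
for n,u,v,z in [('hndL',250,250,.12),('hndR',300,249,.12),('trayBL',238,234,.128),('trayBR',313,232,.128),('trayTL',240,157,.128),('trayTR',313,157,.128),('knob',177,250,.11),('boxA',150,207,.14),('boxB',189,232,.14),('boxC',165,253,.14),('boxD',125,231,.14)]:
    print(n,ray(s,u,v,z).round(4))
im=s['image'][190:280,100:340];cv2.imwrite('pics/c.png',cv2.resize(im,None,fx=3.3,fy=3.3,interpolation=2)[:,:,::-1])
E
```

```text
[ 0.143  -0.5823] [ 23. 210.] 1.774 [549. 369.]
[ 0.2979 -0.6129] [ 29. 169.] 0.496 [552. 305.]
[ 0.4324 -0.3744] [29. 72.] 3.119 [455. 256.]
[ 0.4408 -0.1808] [25. 73.] 0.091 [382. 255.]
[ 0.5691 -0.3374] [26. 75.] 3.129 [437. 205.]
[0.6972 0.3327] [49. 65.] 0.029 [194. 169.]
hndL [0.4591 0.1549 0.12  ]
hndR [0.4577 0.031  0.12  ]
trayBL [0.4989 0.183  0.128 ]
trayBR [ 0.4979 -0.0026  0.128 ]
trayTL [0.6954 0.1793 0.128 ]
trayTR [ 0.6882 -0.0072  0.128 ]
knob [0.4653 0.3415 0.11  ]
boxA [0.5721 0.4008 0.14  ]
boxB [0.5066 0.301  0.14  ]
boxC [0.4573 0.3587 0.14  ]
boxD [0.5142 0.4607 0.14  ]
```

View pics/c.png

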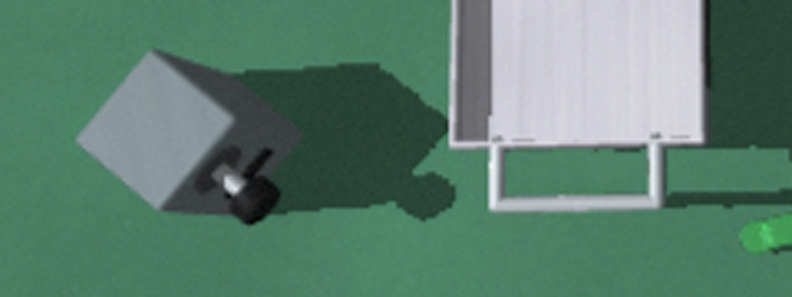

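The crop shows the box's top corners at about (146,205), (171,226), (149,254) and (123,232), with the knob head at (178,249) on the lower-right face. The tray handle bar lies along y at x≈0.458. The blanks measure about 75x26 mm, as expected.

>>> jog_arm(
  motion=[
    {"tx": 40,"ty": -22,"tz": 5,"wz": 0.1,"gripper": 0.4},
    {"tx": 75,"ty": -42,"tz": 10,"wz": 0.2,"gripper": 0.4},
    {"tx": 110,"ty": -60,"tz": 15,"wz": 0.255,"gripper": 0.4},
    {"tx": 145,"ty": -80,"tz": 22,"wz": 0.255,"gripper": 0.4},
    {"tx": 175,"ty": -96,"tz": 26,"wz": 0.255,"gripper": 0.4},
    {"tx": 200,"ty": -110,"tz": 30,"wz": 0.255,"gripper": 0.4},
    {"tx": 200,"ty": -110,"tz": 30,"wz": 0.255,"gripper": 0.4},
    {"tx": 200,"ty": -110,"tz": 30,"wz": 0.255,"gripper": 0.4},
  ],
)

```text
invalid input at $.motion[0]: expected keys tx, ty, tz, wx, wy, wz, gripper
```

>>> jog_arm(
  motion=[
    {"tx": 20,"ty": -20,"tz": 20,"gripper": 0.4},
    {"tx": 40,"ty": -40,"tz": 40,"gripper": 0.4},
    {"tx": 60,"ty": -60,"tz": 60,"gripper": 0.4},
    {"tx": 80,"ty": -80,"tz": 80,"gripper": 0.4},
    {"tx": 100,"ty": -95,"tz": 90,"gripper": 0.4},
    {"tx": 111,"ty": -107,"tz": 100,"gripper": 0.4},
    {"tx": 111,"ty": -107,"tz": 100,"gripper": 0.4},
    {"tx": 111,"ty": -107,"tz": 100,"gripper": 0.4},
  ],
)

```text
invalid input at $.motion[0]: expected keys tx, ty, tz, wx, wy, wz, gripper
```

```bash
cat >> h.py <<'E'
from scipy.spatial.transform import Rotation as Ro
def go(x,y,z,yaw=None):
    o=arm.observe();R=Ro.from_quat(o['ee_rot']);d=R.inv().apply(np.array([x,y,z])-o['ee_pos'])*1000
    M=R.as_matrix();yw=np.arctan2(M[1,0],M[0,0])
    print('pos',o['ee_pos'].round(4),'z',M[:,2].round(3),'yaw',yw.round(3),'w',round(o['width'],4),'gf',round(o['grasp_force'],1),'-> t',d.round(1),'wz',None if yaw is None else round(yw-yaw,3))
E
python3 - <<'E'
from h import *
s=snap('top','t2.png')
for b in blanks(s): print(b[0].round(4),np.round(b[1]),round(b[2],3),np.round(b[3]))
go(.4324,-.3744,.022,-.022)
c=[ray(s,u,v,.14)[:2] for u,v in [(146.4,205.2),(171.2,226.4),(149.1,253.6),(123.3,232.4)]];print(np.round(c,4).tolist(),[np.linalg.norm(c[i]-c[i-1]).round(3) for i in range(4)])
E
```

```text
[ 0.1428 -0.5823] [ 23. 210.] 1.777 [549. 369.]
[ 0.2981 -0.6133] [ 30. 169.] 0.495 [552. 305.]
[ 0.4324 -0.3743] [29. 72.] 3.116 [455. 256.]
[ 0.441  -0.1806] [25. 73.] 0.099 [382. 255.]
[ 0.5691 -0.3374] [25. 75.] 3.125 [437. 205.]
[0.6976 0.3333] [50. 66.] 0.09 [194. 169.]
pos [ 0.1499 -0.6322  0.2499] z [-0.     0.001 -1.   ] yaw 0.233 w 0.0853 gf 0.0 -> t [ 334.3 -185.5  228.1] wz 0.255
[[0.5769, 0.4101], [0.5219, 0.3457], [0.4571, 0.3979], [0.5109, 0.4647]] [np.float64(0.086), np.float64(0.085), np.float64(0.083), np.float64(0.086)]
```

View pics/t2.png

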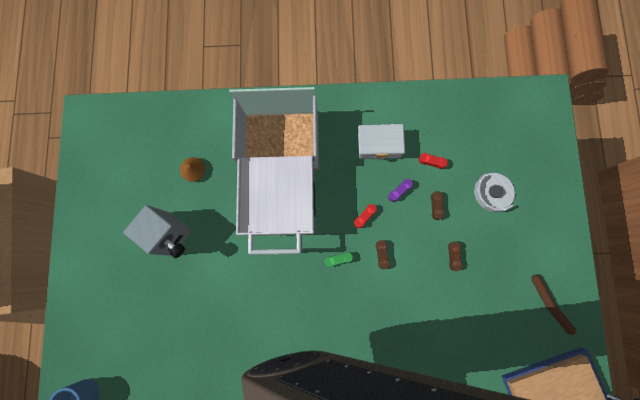

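All seven keys are required. The picture is unchanged, because the arm did not move.

>>> jog_arm(
  motion=[
    {"tx": 40,"ty": -22,"tz": 5,"wx": 0,"wy": 0,"wz": 0.1,"gripper": 0.4},
    {"tx": 75,"ty": -42,"tz": 10,"wx": 0,"wy": 0,"wz": 0.2,"gripper": 0.4},
    {"tx": 110,"ty": -60,"tz": 15,"wx": 0,"wy": 0,"wz": 0.255,"gripper": 0.4},
    {"tx": 145,"ty": -80,"tz": 22,"wx": 0,"wy": 0,"wz": 0.255,"gripper": 0.4},
    {"tx": 175,"ty": -96,"tz": 26,"wx": 0,"wy": 0,"wz": 0.255,"gripper": 0.4},
    {"tx": 200,"ty": -110,"tz": 30,"wx": 0,"wy": 0,"wz": 0.255,"gripper": 0.4},
    {"tx": 200,"ty": -110,"tz": 30,"wx": 0,"wy": 0,"wz": 0.255,"gripper": 0.4},
    {"tx": 200,"ty": -110,"tz": 30,"wx": 0,"wy": 0,"wz": 0.255,"gripper": 0.4},
  ],
)

```text
time_s: 0.87
ee_pos: [0.3202, -0.4781, 0.2201]
ee_rot: [1.0, -0.01, -0.0, -0.0]
contact_force: [-0.2, -0.4, -0.8]
width: 0.051
grasp_force: 0.0
```

>>> jog_arm(
  motion=[
    {"tx": 20,"ty": -20,"tz": 20,"wx": 0,"wy": 0,"wz": 0,"gripper": 0.4},
    {"tx": 40,"ty": -40,"tz": 40,"wx": 0,"wy": 0,"wz": 0,"gripper": 0.4},
    {"tx": 60,"ty": -60,"tz": 60,"wx": 0,"wy": 0,"wz": 0,"gripper": 0.4},
    {"tx": 80,"ty": -80,"tz": 80,"wx": 0,"wy": 0,"wz": 0,"gripper": 0.4},
    {"tx": 100,"ty": -95,"tz": 90,"wx": 0,"wy": 0,"wz": 0,"gripper": 0.4},
    {"tx": 111,"ty": -107,"tz": 100,"wx": 0,"wy": 0,"wz": 0,"gripper": 0.4},
    {"tx": 111,"ty": -107,"tz": 100,"wx": 0,"wy": 0,"wz": 0,"gripper": 0.4},
    {"tx": 111,"ty": -107,"tz": 100,"wx": 0,"wy": 0,"wz": 0,"gripper": 0.4},
  ],
)

```text
time_s: 1.53
ee_pos: [0.4323, -0.3749, 0.1199]
ee_rot: [1.0, -0.011, -0.0, -0.0]
contact_force: [0.2, -0.2, -0.0]
width: 0.0513
grasp_force: 0.0
```

```bash
python3 - <<'E'
from h import *
s=snap('top','t3.png')
for b in blanks(s): print(b[0].round(4),np.round(b[1]),round(b[2],3),np.round(b[3]))
go(.4324,-.3744,.022,-.022)
E
```

```text
[ 0.5691 -0.3374] [26. 75.] 3.128 [437. 205.]
[0.6972 0.3313] [46. 65.] 0.029 [195. 169.]
pos [ 0.4322 -0.3756  0.1204] z [-0. -0. -1.] yaw -0.022 w 0.0513 gf 0.0 -> t [ 0.2 -1.2 98.4] wz -0.0
```

View pics/t3.png

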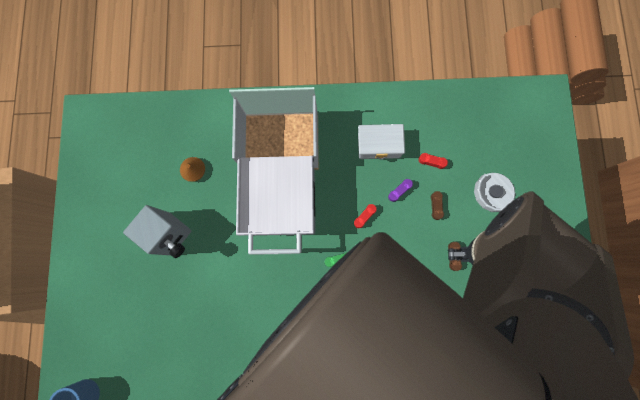

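The fingers straddle the nearest-right blank at (456,255), so I'm descending and gripping.

>>> jog_arm(
  motion=[
    {"tx": 0,"ty": -1,"tz": 35,"wx": 0,"wy": 0,"wz": 0,"gripper": 0.4},
    {"tx": 0,"ty": -1,"tz": 70,"wx": 0,"wy": 0,"wz": 0,"gripper": 0.4},
    {"tx": 0,"ty": -1,"tz": 98,"wx": 0,"wy": 0,"wz": 0,"gripper": 0.4},
    {"tx": 0,"ty": -1,"tz": 98,"wx": 0,"wy": 0,"wz": 0,"gripper": 0.4},
    {"tx": 0,"ty": -1,"tz": 98,"wx": 0,"wy": 0,"wz": 0,"gripper": 1},
    {"tx": 0,"ty": -1,"tz": 98,"wx": 0,"wy": 0,"wz": 0,"gripper": 1},
    {"tx": 0,"ty": -1,"tz": 98,"wx": 0,"wy": 0,"wz": 0,"gripper": 1},
    {"tx": 0,"ty": -1,"tz": 98,"wx": 0,"wy": 0,"wz": 0,"gripper": 1},
  ],
)

```text
time_s: 2.25
ee_pos: [0.4333, -0.375, 0.0244]
ee_rot: [1.0, -0.011, 0.001, 0.001]
contact_force: [0.5, 0.9, 1.1]
width: 0.023
grasp_force: 59.2
```

>>> jog_arm(
  motion=[
    {"tx": 0,"ty": 0,"tz": -30,"wx": 0,"wy": 0,"wz": 0,"gripper": 1},
    {"tx": 0,"ty": 0,"tz": -65,"wx": 0,"wy": 0,"wz": 0,"gripper": 1},
    {"tx": 0,"ty": 0,"tz": -100,"wx": 0,"wy": 0,"wz": 0,"gripper": 1},
    {"tx": 0,"ty": 0,"tz": -135,"wx": 0,"wy": 0,"wz": 0,"gripper": 1},
    {"tx": 0,"ty": 0,"tz": -170,"wx": 0,"wy": 0,"wz": 0,"gripper": 1},
    {"tx": 0,"ty": 0,"tz": -190,"wx": 0,"wy": 0,"wz": 0,"gripper": 1},
    {"tx": 0,"ty": 0,"tz": -190,"wx": 0,"wy": 0,"wz": 0,"gripper": 1},
    {"tx": 0,"ty": 0,"tz": -190,"wx": 0,"wy": 0,"wz": 0,"gripper": 1},
  ],
)

```text
time_s: 2.92
ee_pos: [0.4332, -0.3745, 0.2149]
ee_rot: [1.0, -0.011, 0.002, 0.002]
contact_force: [0.8, 0.2, -0.9]
width: 0.0226
grasp_force: 59.1
```

```bash
python3 - <<'E'
from h import *
go(.645,.05,.21,-.015)
E
```

```text
pos [ 0.4332 -0.3745  0.2149] z [ 0.003 -0.003 -1.   ] yaw -0.022 w 0.0226 gf 59.1 -> t [ 202.3 -429.1    4.2] wz -0.007
```

>>> jog_arm(
  motion=[
    {"tx": 16,"ty": -34,"tz": 0,"wx": 0,"wy": 0,"wz": 0,"gripper": 1},
    {"tx": 32,"ty": -68,"tz": 0,"wx": 0,"wy": 0,"wz": 0,"gripper": 1},
    {"tx": 48,"ty": -102,"tz": 0,"wx": 0,"wy": 0,"wz": 0,"gripper": 1},
    {"tx": 64,"ty": -136,"tz": 0,"wx": 0,"wy": 0,"wz": 0,"gripper": 1},
    {"tx": 80,"ty": -170,"tz": 0,"wx": 0,"wy": 0,"wz": 0,"gripper": 1},
    {"tx": 95,"ty": -202,"tz": 0,"wx": 0,"wy": 0,"wz": 0,"gripper": 1},
    {"tx": 105,"ty": -220,"tz": 0,"wx": 0,"wy": 0,"wz": 0,"gripper": 1},
    {"tx": 105,"ty": -220,"tz": 0,"wx": 0,"wy": 0,"wz": 0,"gripper": 1},
  ],
)

```text
time_s: 3.58
ee_pos: [0.5435, -0.1525, 0.2116]
ee_rot: [1.0, -0.01, -0.0, -0.0]
contact_force: [-0.9, 0.7, -0.8]
width: 0.0229
grasp_force: 59.2
```

>>> jog_arm(
  motion=[
    {"tx": 16,"ty": -34,"tz": 0,"wx": 0,"wy": 0,"wz": 0,"gripper": 1},
    {"tx": 32,"ty": -68,"tz": 0,"wx": 0,"wy": 0,"wz": 0,"gripper": 1},
    {"tx": 48,"ty": -102,"tz": 0,"wx": 0,"wy": 0,"wz": 0,"gripper": 1},
    {"tx": 64,"ty": -136,"tz": 0,"wx": 0,"wy": 0,"wz": 0,"gripper": 1},
    {"tx": 80,"ty": -170,"tz": 0,"wx": 0,"wy": 0,"wz": 0,"gripper": 1},
    {"tx": 92,"ty": -200,"tz": 0,"wx": 0,"wy": 0,"wz": 0,"gripper": 1},
    {"tx": 97,"ty": -209,"tz": 0,"wx": 0,"wy": 0,"wz": 0,"gripper": 1},
    {"tx": 97,"ty": -209,"tz": 0,"wx": 0,"wy": 0,"wz": 0,"gripper": 1},
  ],
)

```text
time_s: 4.25
ee_pos: [0.6444, 0.0526, 0.2114]
ee_rot: [1.0, -0.01, -0.0, -0.0]
contact_force: [-0.5, -0.6, -0.4]
width: 0.0226
grasp_force: 59.2
```

```bash
python3 - <<'E'
from h import *
snap('scene','s4.png')
go(.645,.05,.129,-.015)
s=snap('top')
for b in blanks(s): print(b[0].round(4),np.round(b[1]),round(b[2],3),np.round(b[3]))
E
```

```text
pos [0.6437 0.051  0.2114] z [-0.001 -0.    -1.   ] yaw -0.02 w 0.023 gf 59.2 -> t [ 1.5  1.  82.4] wz -0.005
[ 0.2981 -0.6133] [ 29. 169.] 0.495 [552. 304.]
[ 0.4408 -0.1807] [25. 73.] 0.102 [382. 255.]
[ 0.5691 -0.3384] [27. 75.] 3.125 [437. 205.]
```

View pics/s4.png

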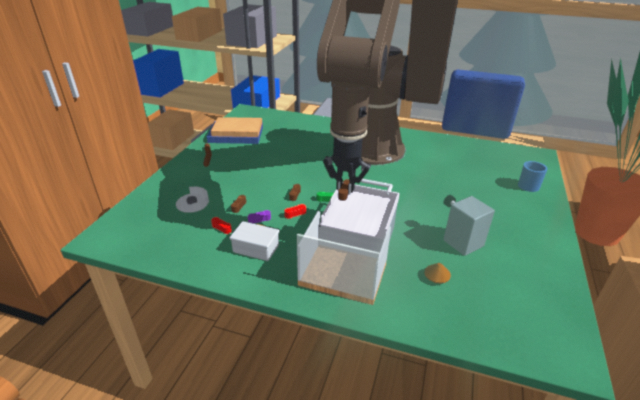

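The gripper holds the blank over the tray at (345,190). I'm lowering it and releasing.

>>> jog_arm(
  motion=[
    {"tx": 1,"ty": 1,"tz": 35,"wx": 0,"wy": 0,"wz": 0,"gripper": 1},
    {"tx": 1,"ty": 1,"tz": 65,"wx": 0,"wy": 0,"wz": 0,"gripper": 1},
    {"tx": 1,"ty": 1,"tz": 80,"wx": 0,"wy": 0,"wz": 0,"gripper": 1},
    {"tx": 1,"ty": 1,"tz": 82,"wx": 0,"wy": 0,"wz": 0,"gripper": 1},
    {"tx": 1,"ty": 1,"tz": 82,"wx": 0,"wy": 0,"wz": 0,"gripper": 0.4},
    {"tx": 1,"ty": 1,"tz": 82,"wx": 0,"wy": 0,"wz": 0,"gripper": 0.4},
    {"tx": 1,"ty": 1,"tz": 82,"wx": 0,"wy": 0,"wz": 0,"gripper": 0.4},
    {"tx": 1,"ty": 1,"tz": 82,"wx": 0,"wy": 0,"wz": 0,"gripper": 0.4},
  ],
)

```text
time_s: 5.02
ee_pos: [0.6452, 0.049, 0.1309]
ee_rot: [1.0, -0.011, 0.0, -0.0]
contact_force: [-0.2, -0.2, -0.1]
width: 0.0514
grasp_force: 0.0
```

>>> jog_arm(
  motion=[
    {"tx": 0,"ty": 0,"tz": -30,"wx": 0,"wy": 0,"wz": 0,"gripper": 0.4},
    {"tx": 0,"ty": 0,"tz": -65,"wx": 0,"wy": 0,"wz": 0,"gripper": 0.4},
    {"tx": 0,"ty": 0,"tz": -85,"wx": 0,"wy": 0,"wz": 0,"gripper": 0.4},
    {"tx": -20,"ty": 20,"tz": -85,"wx": 0,"wy": 0,"wz": 0,"gripper": 0.4},
    {"tx": -45,"ty": 45,"tz": -85,"wx": 0,"wy": 0,"wz": 0,"gripper": 0.4},
    {"tx": -70,"ty": 70,"tz": -85,"wx": 0,"wy": 0,"wz": 0,"gripper": 0.4},
    {"tx": -95,"ty": 95,"tz": -85,"wx": 0,"wy": 0,"wz": 0,"gripper": 0.4},
    {"tx": -100,"ty": 100,"tz": -85,"wx": 0,"wy": 0,"wz": 0,"gripper": 0.4},
  ],
)

```text
time_s: 5.68
ee_pos: [0.5389, -0.0506, 0.2156]
ee_rot: [1.0, -0.012, -0.001, 0.0]
contact_force: [1.8, 0.3, -1.1]
width: 0.0513
grasp_force: 0.0
```

```bash
python3 - <<'E'
from h import *
go(.4408,-.1807,.1,.1)
E
```

```text
pos [ 0.5389 -0.0506  0.2156] z [-0.002 -0.001 -1.   ] yaw -0.023 w 0.0513 gf 0.0 -> t [-94.9 132.3 115.9] wz -0.123
```

>>> jog_arm(
  motion=[
    {"tx": -20,"ty": 28,"tz": 10,"wx": 0,"wy": 0,"wz": -0.03,"gripper": 0.4},
    {"tx": -40,"ty": 55,"tz": 25,"wx": 0,"wy": 0,"wz": -0.06,"gripper": 0.4},
    {"tx": -60,"ty": 83,"tz": 45,"wx": 0,"wy": 0,"wz": -0.1,"gripper": 0.4},
    {"tx": -80,"ty": 108,"tz": 70,"wx": 0,"wy": 0,"wz": -0.123,"gripper": 0.4},
    {"tx": -93,"ty": 128,"tz": 95,"wx": 0,"wy": 0,"wz": -0.123,"gripper": 0.4},
    {"tx": -95,"ty": 132,"tz": 115,"wx": 0,"wy": 0,"wz": -0.123,"gripper": 0.4},
    {"tx": -95,"ty": 132,"tz": 115,"wx": 0,"wy": 0,"wz": -0.123,"gripper": 0.4},
    {"tx": -95,"ty": 132,"tz": 115,"wx": 0,"wy": 0,"wz": -0.123,"gripper": 0.4},
  ],
)

```text
time_s: 6.35
ee_pos: [0.4447, -0.1781, 0.1003]
ee_rot: [0.999, 0.05, -0.001, -0.0]
contact_force: [-0.6, 0.5, 0.3]
width: 0.0512
grasp_force: 0.0
```

```bash
python3 - <<'E'
from h import *
go(.4408,-.1807,.022,.1)
s=snap('top','t5.png')
for b in blanks(s): print(b[0].round(4),np.round(b[1]),round(b[2],3),np.round(b[3]))
E
```

```text
pos [ 0.4447 -0.1781  0.1003] z [-0.001  0.001 -1.   ] yaw 0.1 w 0.0512 gf 0.0 -> t [-4.1  2.3 78.3] wz -0.0
[ 0.1426 -0.5819] [  6. 205.] 1.87 [547. 368.]
[ 0.2981 -0.6133] [ 30. 169.] 0.495 [552. 305.]
[ 0.5691 -0.3378] [28. 75.] 0.007 [437. 205.]
[0.6649 0.0576] [25. 83.] 3.124 [293. 177.]
[0.6991 0.3319] [42. 66.] 0.259 [196. 169.]
```

View pics/t5.png

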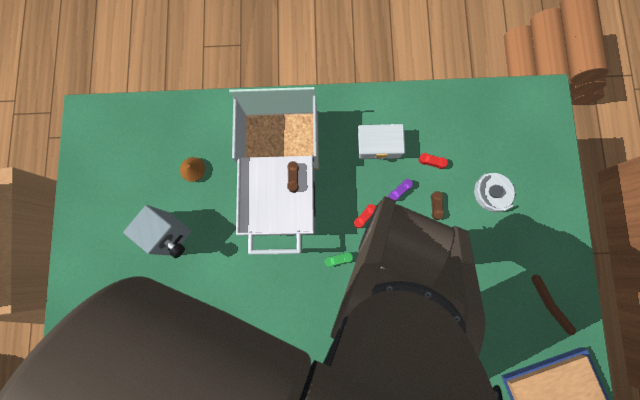

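The first blank lies on the tray at (293,177) and no blanks were hidden elsewhere. I'm grasping the second.

>>> jog_arm(
  motion=[
    {"tx": -4,"ty": 2,"tz": 30,"wx": 0,"wy": 0,"wz": 0,"gripper": 0.4},
    {"tx": -4,"ty": 2,"tz": 60,"wx": 0,"wy": 0,"wz": 0,"gripper": 0.4},
    {"tx": -4,"ty": 2,"tz": 77,"wx": 0,"wy": 0,"wz": 0,"gripper": 0.4},
    {"tx": -4,"ty": 2,"tz": 77,"wx": 0,"wy": 0,"wz": 0,"gripper": 0.4},
    {"tx": -4,"ty": 2,"tz": 77,"wx": 0,"wy": 0,"wz": 0,"gripper": 1},
    {"tx": -4,"ty": 2,"tz": 77,"wx": 0,"wy": 0,"wz": 0,"gripper": 1},
    {"tx": -4,"ty": 2,"tz": 77,"wx": 0,"wy": 0,"wz": 0,"gripper": 1},
    {"tx": -4,"ty": 2,"tz": 77,"wx": 0,"wy": 0,"wz": 0,"gripper": 1},
  ],
)

```text
time_s: 7.07
ee_pos: [0.4425, -0.1806, 0.0252]
ee_rot: [0.999, 0.051, 0.001, 0.001]
contact_force: [0.9, 2.6, 4.9]
width: 0.0226
grasp_force: 59.1
```

>>> jog_arm(
  motion=[
    {"tx": 0,"ty": 0,"tz": -30,"wx": 0,"wy": 0,"wz": 0,"gripper": 1},
    {"tx": 0,"ty": 0,"tz": -65,"wx": 0,"wy": 0,"wz": 0,"gripper": 1},
    {"tx": 0,"ty": 0,"tz": -100,"wx": 0,"wy": 0,"wz": 0,"gripper": 1},
    {"tx": 0,"ty": 0,"tz": -135,"wx": 0,"wy": 0,"wz": 0,"gripper": 1},
    {"tx": 0,"ty": 0,"tz": -170,"wx": 0,"wy": 0,"wz": 0,"gripper": 1},
    {"tx": 0,"ty": 0,"tz": -190,"wx": 0,"wy": 0,"wz": 0,"gripper": 1},
    {"tx": 0,"ty": 0,"tz": -190,"wx": 0,"wy": 0,"wz": 0,"gripper": 1},
    {"tx": 0,"ty": 0,"tz": -190,"wx": 0,"wy": 0,"wz": 0,"gripper": 1},
  ],
)

```text
time_s: 7.73
ee_pos: [0.442, -0.1806, 0.2158]
ee_rot: [0.999, 0.05, 0.002, 0.001]
contact_force: [-0.7, 0.2, -1.0]
width: 0.0224
grasp_force: 64.5
```

```bash
python3 - <<'E'
from h import *
go(.645,.13,.21,-.015)
s=snap('top')
for b in blanks(s): print(b[0].round(4),np.round(b[1]),round(b[2],3),np.round(b[3]))
E
```

```text
pos [ 0.442  -0.1806  0.2158] z [ 0.004 -0.002 -1.   ] yaw 0.101 w 0.0224 gf 64.5 -> t [ 233.2 -288.6    6. ] wz 0.116
[ 0.1335 -0.5836] [ 27. 211.] 1.87 [548. 372.]
[ 0.298  -0.6131] [ 29. 169.] 0.49 [552. 305.]
[0.6649 0.0576] [25. 83.] 3.124 [293. 176.]
[0.6978 0.3328] [45. 66.] 0.117 [195. 169.]
```

>>> jog_arm(
  motion=[
    {"tx": 20,"ty": -25,"tz": 0,"wx": 0,"wy": 0,"wz": 0,"gripper": 1},
    {"tx": 40,"ty": -50,"tz": 0,"wx": 0,"wy": 0,"wz": 0,"gripper": 1},
    {"tx": 60,"ty": -75,"tz": 0,"wx": 0,"wy": 0,"wz": 0,"gripper": 1},
    {"tx": 80,"ty": -100,"tz": 0,"wx": 0,"wy": 0,"wz": 0,"gripper": 1},
    {"tx": 100,"ty": -125,"tz": 0,"wx": 0,"wy": 0,"wz": 0,"gripper": 1},
    {"tx": 110,"ty": -140,"tz": 0,"wx": 0,"wy": 0,"wz": 0,"gripper": 1},
    {"tx": 110,"ty": -140,"tz": 0,"wx": 0,"wy": 0,"wz": 0,"gripper": 1},
    {"tx": 110,"ty": -140,"tz": 0,"wx": 0,"wy": 0,"wz": 0,"gripper": 1},
  ],
)

```text
time_s: 8.45
ee_pos: [0.536, -0.029, 0.2121]
ee_rot: [0.999, 0.051, -0.001, -0.0]
contact_force: [1.4, -0.4, -0.7]
width: 0.0224
grasp_force: 64.5
```

>>> jog_arm(
  motion=[
    {"tx": 20,"ty": -25,"tz": 0,"wx": 0,"wy": 0,"wz": 0.02,"gripper": 1},
    {"tx": 40,"ty": -50,"tz": 0,"wx": 0,"wy": 0,"wz": 0.04,"gripper": 1},
    {"tx": 60,"ty": -75,"tz": 0,"wx": 0,"wy": 0,"wz": 0.06,"gripper": 1},
    {"tx": 80,"ty": -100,"tz": 0,"wx": 0,"wy": 0,"wz": 0.08,"gripper": 1},
    {"tx": 105,"ty": -130,"tz": 0,"wx": 0,"wy": 0,"wz": 0.1,"gripper": 1},
    {"tx": 122,"ty": -148,"tz": 0,"wx": 0,"wy": 0,"wz": 0.116,"gripper": 1},
    {"tx": 122,"ty": -148,"tz": 0,"wx": 0,"wy": 0,"wz": 0.116,"gripper": 1},
    {"tx": 122,"ty": -148,"tz": 0,"wx": 0,"wy": 0,"wz": 0.116,"gripper": 1},
  ],
)

```text
time_s: 9.12
ee_pos: [0.6427, 0.1295, 0.2121]
ee_rot: [1.0, -0.007, -0.001, 0.0]
contact_force: [0.2, -0.5, -0.2]
width: 0.0224
grasp_force: 64.5
```

```bash
python3 - <<'E'
from h import *
go(.645,.13,.13,-.015)
s=snap('top')
for b in blanks(s): print(b[0].round(4),np.round(b[1]),round(b[2],3),np.round(b[3]))
E
```

```text
pos [0.6427 0.1295 0.2121] z [-0.002 -0.    -1.   ] yaw -0.014 w 0.0224 gf 64.5 -> t [ 2.5 -0.6 82.1] wz 0.001
[ 0.2981 -0.6133] [ 29. 169.] 0.495 [552. 304.]
[ 0.5691 -0.3373] [25. 75.] 3.121 [437. 205.]
[0.6649 0.0576] [25. 83.] 3.124 [293. 177.]
[0.7102 0.3343] [32. 44.] 1.69 [195. 166.]
```

>>> jog_arm(
  motion=[
    {"tx": 2,"ty": 0,"tz": 35,"wx": 0,"wy": 0,"wz": 0,"gripper": 1},
    {"tx": 2,"ty": 0,"tz": 65,"wx": 0,"wy": 0,"wz": 0,"gripper": 1},
    {"tx": 2,"ty": 0,"tz": 80,"wx": 0,"wy": 0,"wz": 0,"gripper": 1},
    {"tx": 2,"ty": 0,"tz": 82,"wx": 0,"wy": 0,"wz": 0,"gripper": 1},
    {"tx": 2,"ty": 0,"tz": 82,"wx": 0,"wy": 0,"wz": 0,"gripper": 0.4},
    {"tx": 2,"ty": 0,"tz": 82,"wx": 0,"wy": 0,"wz": 0,"gripper": 0.4},
    {"tx": 2,"ty": 0,"tz": 82,"wx": 0,"wy": 0,"wz": 0,"gripper": 0.4},
    {"tx": 2,"ty": 0,"tz": 82,"wx": 0,"wy": 0,"wz": 0,"gripper": 0.4},
  ],
)

```text
time_s: 9.83
ee_pos: [0.645, 0.1289, 0.1318]
ee_rot: [1.0, -0.008, 0.0, -0.0]
contact_force: [-0.1, 0.6, -0.9]
width: 0.0512
grasp_force: 0.0
```

>>> jog_arm(
  motion=[
    {"tx": 0,"ty": 0,"tz": -30,"wx": 0,"wy": 0,"wz": 0,"gripper": 0.4},
    {"tx": 0,"ty": 0,"tz": -65,"wx": 0,"wy": 0,"wz": 0,"gripper": 0.4},
    {"tx": 0,"ty": 0,"tz": -85,"wx": 0,"wy": 0,"wz": 0,"gripper": 0.4},
    {"tx": -6,"ty": 35,"tz": -85,"wx": 0,"wy": 0,"wz": 0,"gripper": 0.4},
    {"tx": -12,"ty": 70,"tz": -85,"wx": 0,"wy": 0,"wz": 0,"gripper": 0.4},
    {"tx": -18,"ty": 105,"tz": -85,"wx": 0,"wy": 0,"wz": 0,"gripper": 0.4},
    {"tx": -22,"ty": 130,"tz": -85,"wx": 0,"wy": 0,"wz": 0,"gripper": 0.4},
    {"tx": -22,"ty": 130,"tz": -85,"wx": 0,"wy": 0,"wz": 0,"gripper": 0.4},
  ],
)

```text
time_s: 10.5
ee_pos: [0.6201, -0.0045, 0.2169]
ee_rot: [1.0, -0.009, 0.0, 0.001]
contact_force: [-0.7, -0.2, 0.8]
width: 0.0513
grasp_force: 0.0
```

>>> jog_arm(
  motion=[
    {"tx": -8,"ty": 38,"tz": 0,"wx": 0,"wy": 0,"wz": 0,"gripper": 0.4},
    {"tx": -15,"ty": 76,"tz": 0,"wx": 0,"wy": 0,"wz": 0,"gripper": 0.4},
    {"tx": -22,"ty": 114,"tz": 0,"wx": 0,"wy": 0,"wz": 0,"gripper": 0.4},
    {"tx": -28,"ty": 152,"tz": 0,"wx": 0,"wy": 0,"wz": 0,"gripper": 0.4},
    {"tx": -36,"ty": 190,"tz": 0,"wx": 0,"wy": 0,"wz": 0,"gripper": 0.4},
    {"tx": -42,"ty": 228,"tz": 0,"wx": 0,"wy": 0,"wz": 0,"gripper": 0.4},
    {"tx": -46,"ty": 250,"tz": 0,"wx": 0,"wy": 0,"wz": 0,"gripper": 0.4},
    {"tx": -46,"ty": 250,"tz": 0,"wx": 0,"wy": 0,"wz": 0,"gripper": 0.4},
  ],
)

```text
time_s: 11.17
ee_pos: [0.5704, -0.2537, 0.2167]
ee_rot: [1.0, -0.009, 0.0, 0.001]
contact_force: [0.5, -0.2, -0.2]
width: 0.0514
grasp_force: 0.0
```

```bash
python3 - <<'E'
from h import *
go(.5691,-.3374,.1,-.015)
s=snap('top')
for b in blanks(s): print(b[0].round(4),np.round(b[1]),round(b[2],3),np.round(b[3]))
E
```

```text
pos [ 0.5704 -0.2537  0.2167] z [ 0.001 -0.001 -1.   ] yaw -0.018 w 0.0514 gf 0.0 -> t [1.000e-01 8.350e+01 1.168e+02] wz -0.003
[ 0.2787 -0.623 ] [ 27. 126.] 0.525 [557. 312.]
[0.6653 0.1447] [29. 83.] 3.092 [262. 178.]
[0.6649 0.0576] [25. 83.] 3.124 [293. 177.]
[0.6957 0.3298] [43. 62.] 0.028 [196. 169.]
```

>>> jog_arm(
  motion=[
    {"tx": 0,"ty": 28,"tz": 15,"wx": 0,"wy": 0,"wz": 0,"gripper": 0.4},
    {"tx": 0,"ty": 56,"tz": 35,"wx": 0,"wy": 0,"wz": 0,"gripper": 0.4},
    {"tx": 0,"ty": 76,"tz": 65,"wx": 0,"wy": 0,"wz": 0,"gripper": 0.4},
    {"tx": 0,"ty": 83,"tz": 95,"wx": 0,"wy": 0,"wz": 0,"gripper": 0.4},
    {"tx": 0,"ty": 83,"tz": 115,"wx": 0,"wy": 0,"wz": 0,"gripper": 0.4},
    {"tx": 0,"ty": 83,"tz": 115,"wx": 0,"wy": 0,"wz": 0,"gripper": 0.4},
    {"tx": 0,"ty": 83,"tz": 115,"wx": 0,"wy": 0,"wz": 0,"gripper": 0.4},
    {"tx": 0,"ty": 83,"tz": 115,"wx": 0,"wy": 0,"wz": 0,"gripper": 0.4},
  ],
)

```text
time_s: 11.88
ee_pos: [0.571, -0.3319, 0.1028]
ee_rot: [1.0, -0.007, 0.001, 0.0]
contact_force: [-0.4, 0.4, 0.1]
width: 0.0515
grasp_force: 0.0
```

```bash
python3 - <<'E'
from h import *
go(.5691,-.3374,.022,-.015)
s=snap('top')
im=s['image'][110:290,300:540];cv2.imwrite('pics/c6.png',cv2.resize(im,None,fx=3,fy=3,interpolation=2)[:,:,::-1])
E
```

```text
pos [ 0.571  -0.3319  0.1028] z [ 0.001 -0.001 -1.   ] yaw -0.014 w 0.0515 gf 0.0 -> t [-1.9  5.5 80.8] wz 0.001
```

View pics/c6.png

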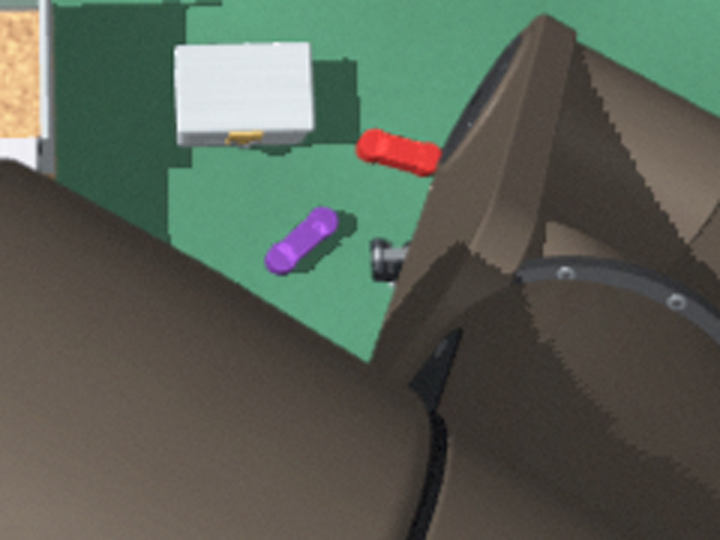

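The left finger pad is at crop (385,258), clear of the purple look-alike. The blank is hidden by the wrist. I'm descending and gripping.

>>> jog_arm(
  motion=[
    {"tx": -2,"ty": 5,"tz": 30,"wx": 0,"wy": 0,"wz": 0,"gripper": 0.4},
    {"tx": -2,"ty": 5,"tz": 60,"wx": 0,"wy": 0,"wz": 0,"gripper": 0.4},
    {"tx": -2,"ty": 5,"tz": 79,"wx": 0,"wy": 0,"wz": 0,"gripper": 0.4},
    {"tx": -2,"ty": 5,"tz": 79,"wx": 0,"wy": 0,"wz": 0,"gripper": 0.4},
    {"tx": -2,"ty": 5,"tz": 79,"wx": 0,"wy": 0,"wz": 0,"gripper": 1},
    {"tx": -2,"ty": 5,"tz": 79,"wx": 0,"wy": 0,"wz": 0,"gripper": 1},
    {"tx": -2,"ty": 5,"tz": 79,"wx": 0,"wy": 0,"wz": 0,"gripper": 1},
    {"tx": -2,"ty": 5,"tz": 79,"wx": 0,"wy": 0,"wz": 0,"gripper": 1},
  ],
)

```text
time_s: 12.6
ee_pos: [0.5693, -0.3381, 0.0248]
ee_rot: [1.0, -0.008, 0.001, 0.001]
contact_force: [-0.5, 0.9, 9.6]
width: 0.0225
grasp_force: 60.3
```

>>> jog_arm(
  motion=[
    {"tx": 0,"ty": 0,"tz": -30,"wx": 0,"wy": 0,"wz": 0,"gripper": 1},
    {"tx": 0,"ty": 0,"tz": -65,"wx": 0,"wy": 0,"wz": 0,"gripper": 1},
    {"tx": 0,"ty": 0,"tz": -100,"wx": 0,"wy": 0,"wz": 0,"gripper": 1},
    {"tx": 0,"ty": 0,"tz": -135,"wx": 0,"wy": 0,"wz": 0,"gripper": 1},
    {"tx": 0,"ty": 0,"tz": -170,"wx": 0,"wy": 0,"wz": 0,"gripper": 1},
    {"tx": 0,"ty": 0,"tz": -190,"wx": 0,"wy": 0,"wz": 0,"gripper": 1},
    {"tx": 0,"ty": 0,"tz": -190,"wx": 0,"wy": 0,"wz": 0,"gripper": 1},
    {"tx": 0,"ty": 0,"tz": -190,"wx": 0,"wy": 0,"wz": 0,"gripper": 1},
  ],
)

```text
time_s: 13.27
ee_pos: [0.5687, -0.3379, 0.2151]
ee_rot: [1.0, -0.008, 0.002, 0.001]
contact_force: [0.2, -0.1, -0.1]
width: 0.0228
grasp_force: 59.0
```

```bash
python3 - <<'E'
from h import *
go(.56,.09,.21,-.015)
E
```

```text
pos [ 0.5687 -0.3379  0.2151] z [ 0.004 -0.002 -1.   ] yaw -0.015 w 0.0228 gf 59.0 -> t [ -15.2 -427.7    4.1] wz -0.0
```

>>> jog_arm(
  motion=[
    {"tx": -1,"ty": -36,"tz": 0,"wx": 0,"wy": 0,"wz": 0,"gripper": 1},
    {"tx": -2,"ty": -72,"tz": 0,"wx": 0,"wy": 0,"wz": 0,"gripper": 1},
    {"tx": -4,"ty": -108,"tz": 0,"wx": 0,"wy": 0,"wz": 0,"gripper": 1},
    {"tx": -6,"ty": -144,"tz": 0,"wx": 0,"wy": 0,"wz": 0,"gripper": 1},
    {"tx": -8,"ty": -180,"tz": 0,"wx": 0,"wy": 0,"wz": 0,"gripper": 1},
    {"tx": -8,"ty": -215,"tz": 0,"wx": 0,"wy": 0,"wz": 0,"gripper": 1},
    {"tx": -8,"ty": -215,"tz": 0,"wx": 0,"wy": 0,"wz": 0,"gripper": 1},
    {"tx": -8,"ty": -215,"tz": 0,"wx": 0,"wy": 0,"wz": 0,"gripper": 1},
  ],
)

```text
time_s: 13.93
ee_pos: [0.5626, -0.1203, 0.2118]
ee_rot: [1.0, -0.006, -0.001, -0.0]
contact_force: [0.4, -1.2, 0.6]
width: 0.0225
grasp_force: 59.2
```

>>> jog_arm(
  motion=[
    {"tx": -1,"ty": -36,"tz": 0,"wx": 0,"wy": 0,"wz": 0,"gripper": 1},
    {"tx": -2,"ty": -72,"tz": 0,"wx": 0,"wy": 0,"wz": 0,"gripper": 1},
    {"tx": -4,"ty": -108,"tz": 0,"wx": 0,"wy": 0,"wz": 0,"gripper": 1},
    {"tx": -6,"ty": -144,"tz": 0,"wx": 0,"wy": 0,"wz": 0,"gripper": 1},
    {"tx": -8,"ty": -180,"tz": 0,"wx": 0,"wy": 0,"wz": 0,"gripper": 1},
    {"tx": -9,"ty": -212,"tz": 0,"wx": 0,"wy": 0,"wz": 0,"gripper": 1},
    {"tx": -9,"ty": -212,"tz": 0,"wx": 0,"wy": 0,"wz": 0,"gripper": 1},
    {"tx": -9,"ty": -212,"tz": 0,"wx": 0,"wy": 0,"wz": 0,"gripper": 1},
  ],
)

```text
time_s: 14.6
ee_pos: [0.5573, 0.0904, 0.2118]
ee_rot: [1.0, -0.007, -0.0, 0.0]
contact_force: [0.0, 0.6, -0.3]
width: 0.0229
grasp_force: 59.3
```

```bash
python3 - <<'E'
from h import *
go(.557,.09,.13,-.015)
s=snap('top')
for b in blanks(s): print(b[0].round(4),np.round(b[1]),round(b[2],3),np.round(b[3]))
E
```

```text
pos [0.5573 0.0904 0.2118] z [-0.001 -0.    -1.   ] yaw -0.013 w 0.0229 gf 59.3 -> t [-0.2  0.4 81.8] wz 0.002
[ 0.1291 -0.5608] [ 23. 163.] 1.9 [537. 373.]
[ 0.298  -0.6131] [ 29. 169.] 0.501 [552. 304.]
[0.6649 0.0576] [25. 83.] 3.124 [293. 177.]
[0.7956 0.1334] [105. 107.] 1.558 [271. 126.]
```

>>> jog_arm(
  motion=[
    {"tx": 0,"ty": 0,"tz": 35,"wx": 0,"wy": 0,"wz": 0,"gripper": 1},
    {"tx": 0,"ty": 0,"tz": 65,"wx": 0,"wy": 0,"wz": 0,"gripper": 1},
    {"tx": 0,"ty": 0,"tz": 80,"wx": 0,"wy": 0,"wz": 0,"gripper": 1},
    {"tx": 0,"ty": 0,"tz": 82,"wx": 0,"wy": 0,"wz": 0,"gripper": 1},
    {"tx": 0,"ty": 0,"tz": 82,"wx": 0,"wy": 0,"wz": 0,"gripper": 0.4},
    {"tx": 0,"ty": 0,"tz": 82,"wx": 0,"wy": 0,"wz": 0,"gripper": 0.4},
    {"tx": 0,"ty": 0,"tz": 82,"wx": 0,"wy": 0,"wz": 0,"gripper": 0.4},
    {"tx": 0,"ty": 0,"tz": 82,"wx": 0,"wy": 0,"wz": 0,"gripper": 0.4},
  ],
)

```text
time_s: 15.32
ee_pos: [0.5577, 0.0891, 0.1306]
ee_rot: [1.0, -0.008, 0.0, -0.0]
contact_force: [0.2, 0.7, 0.0]
width: 0.0512
grasp_force: 0.0
```

>>> jog_arm(
  motion=[
    {"tx": 0,"ty": 0,"tz": -30,"wx": 0,"wy": 0,"wz": 0,"gripper": 0.4},
    {"tx": 0,"ty": 0,"tz": -65,"wx": 0,"wy": 0,"wz": 0,"gripper": 0.4},
    {"tx": -10,"ty": 0,"tz": -90,"wx": 0,"wy": 0,"wz": -0.1,"gripper": 0.65},
    {"tx": -30,"ty": 0,"tz": -90,"wx": 0,"wy": 0,"wz": -0.22,"gripper": 0.65},
    {"tx": -55,"ty": 0,"tz": -90,"wx": 0,"wy": 0,"wz": -0.34,"gripper": 0.65},
    {"tx": -80,"ty": 0,"tz": -90,"wx": 0,"wy": 0,"wz": -0.46,"gripper": 0.65},
    {"tx": -100,"ty": 0,"tz": -90,"wx": 0,"wy": 0,"wz": -0.58,"gripper": 0.65},
    {"tx": -100,"ty": 0,"tz": -90,"wx": 0,"wy": 0,"wz": -0.58,"gripper": 0.65},
  ],
)

```text
time_s: 15.98
ee_pos: [0.4535, 0.091, 0.2205]
ee_rot: [0.959, 0.283, -0.001, -0.0]
contact_force: [0.4, 0.2, 0.1]
width: 0.0297
grasp_force: 0.0
```

```bash
python3 - <<'E'
from h import *
go(.458,.09,.215,1.56); print(arm.observe()['joint_pos'].round(2))
s=snap('top','t7.png')
for b in blanks(s,z=.124): print(b[0].round(4),np.round(b[1]),round(b[2],3),np.round(b[3]))
E
```

```text
pos [0.4535 0.091  0.2205] z [-0.002 -0.    -1.   ] yaw 0.573 w 0.0297 gf 0.0 -> t [3.2 3.3 5.5] wz -0.987
[0.13 0.26 2.04 0.   0.84 1.13]
[ 0.3091 -0.5597] [ 26. 153.] 0.501 [552. 305.]
[0.6434 0.1249] [26. 70.] 3.089 [261. 177.]
[0.6406 0.0462] [23. 75.] 3.124 [293. 177.]
[0.6708 0.2938] [41. 60.] 0.167 [195. 169.]
```

View pics/t7.png

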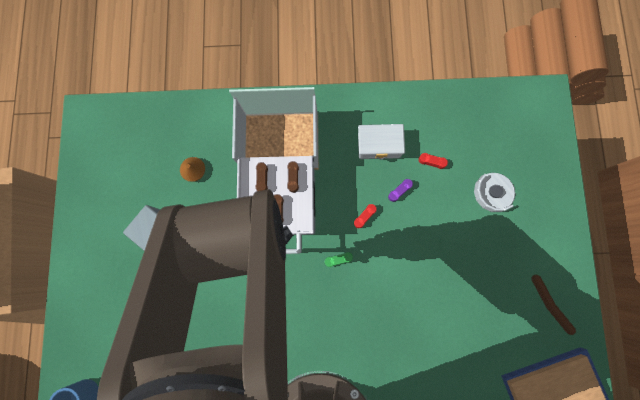

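All three blanks lie on the tray, at (261,177), (293,177) and (277,210). No other walnut blank is visible. Next is turning onto the handle.

>>> jog_arm(
  motion=[
    {"tx": 4,"ty": 3,"tz": 0,"wx": 0,"wy": 0,"wz": -0.12,"gripper": 0.65},
    {"tx": 4,"ty": 3,"tz": 0,"wx": 0,"wy": 0,"wz": -0.24,"gripper": 0.65},
    {"tx": 4,"ty": 3,"tz": 0,"wx": 0,"wy": 0,"wz": -0.36,"gripper": 0.65},
    {"tx": 4,"ty": 3,"tz": 0,"wx": 0,"wy": 0,"wz": -0.48,"gripper": 0.65},
    {"tx": 4,"ty": 3,"tz": 0,"wx": 0,"wy": 0,"wz": -0.6,"gripper": 0.65},
    {"tx": 4,"ty": 3,"tz": 0,"wx": 0,"wy": 0,"wz": -0.72,"gripper": 0.65},
    {"tx": 4,"ty": 3,"tz": 0,"wx": 0,"wy": 0,"wz": -0.84,"gripper": 0.65},
    {"tx": 4,"ty": 3,"tz": 0,"wx": 0,"wy": 0,"wz": -0.96,"gripper": 0.65},
  ],
)

```text
time_s: 16.7
ee_pos: [0.4635, 0.0908, 0.2206]
ee_rot: [0.722, 0.692, 0.0, 0.0]
contact_force: [0.7, -0.1, -0.2]
width: 0.0302
grasp_force: 0.0
```

>>> jog_arm(
  motion=[
    {"tx": 0,"ty": 0,"tz": 15,"wx": 0,"wy": 0,"wz": -0.02,"gripper": 0.65},
    {"tx": 0,"ty": 0,"tz": 30,"wx": 0,"wy": 0,"wz": -0.02,"gripper": 0.65},
    {"tx": 0,"ty": 0,"tz": 45,"wx": 0,"wy": 0,"wz": -0.02,"gripper": 0.65},
    {"tx": 0,"ty": 0,"tz": 45,"wx": 0,"wy": 0,"wz": -0.02,"gripper": 0.65},
    {"tx": 0,"ty": 0,"tz": 45,"wx": 0,"wy": 0,"wz": -0.02,"gripper": 0.65},
    {"tx": 0,"ty": 0,"tz": 45,"wx": 0,"wy": 0,"wz": -0.02,"gripper": 0.65},
    {"tx": 0,"ty": 0,"tz": 45,"wx": 0,"wy": 0,"wz": -0.02,"gripper": 0.65},
    {"tx": 0,"ty": 0,"tz": 45,"wx": 0,"wy": 0,"wz": -0.02,"gripper": 0.65},
  ],
)

```text
time_s: 17.37
ee_pos: [0.463, 0.091, 0.1761]
ee_rot: [0.716, 0.698, 0.001, 0.0]
contact_force: [-0.4, -0.0, 0.2]
width: 0.03
grasp_force: 0.0
```

```bash
python3 - <<'E'
from h import *
go(.460,.092,.127,1.56)
s=snap('scene')
im=s['image'][150:300,280:520];cv2.imwrite('pics/c8.png',cv2.resize(im,None,fx=3.3,fy=3.3,interpolation=2)[:,:,::-1])
E
```

```text
pos [0.463  0.091  0.1761] z [ 0.001  0.    -1.   ] yaw 1.544 w 0.03 gf 0.0 -> t [ 0.9 -3.1 49.1] wz -0.016
```

View pics/c8.png

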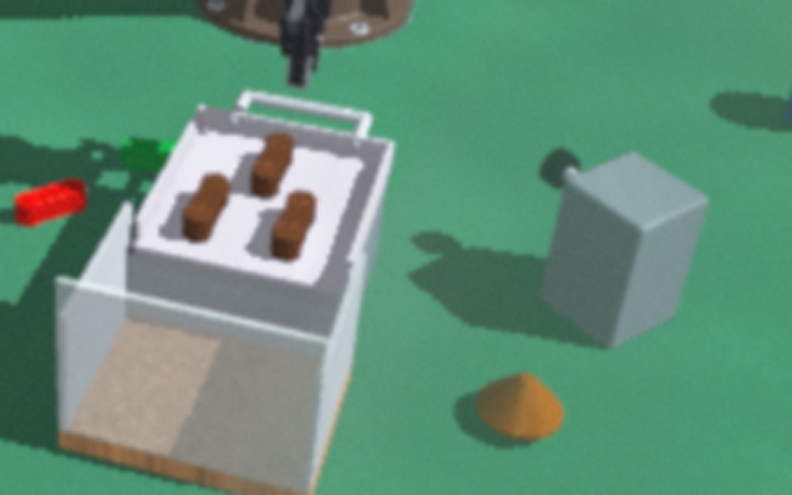

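The scene crop shows three blanks on the level tray and the handle from crop (243,97) to (368,117), with the gripper just above and behind it. I'm checking the handle position from this second view before going down.

```bash
python3 - <<'E'
from h import *
s=snap('scene')
print(ray(s,353.6,180.5,.122).round(4),ray(s,391.5,186,.122).round(4))
print('tip',proj(s,[.463,.091,.157]),'bar',proj(s,[.46,.091,.12]))
# knob head: top view centre vs scene centre
t=snap('top')
def line(s,u,v):
    R=np.array(s['R']);c=-R.T@s['t'];d=R.T@np.array([(u-s['cx'])/s['fx'],(v-s['cy'])/s['fy'],1]);return c,d/np.linalg.norm(d)
c1,d1=line(t,100+257/3.3,190+200/3.3);c2,d2=line(s,280+560/3.3,150+168/3.3)
k=np.linalg.lstsq(np.c_[d1,-d2],c2-c1,rcond=None)[0];print('knob',(c1+d1*k[0]).round(4),(c2+d2*k[1]).round(4))
for u,v in [(570,175),(632,152),(707,200),(642,232)]: print(ray(s,280+u/3.3,150+v/3.3,.14).round(4))
E
```

```text
[0.4726 0.0397 0.122 ] [0.4646 0.1622 0.122 ]
tip (np.float64(370.62113998067866), np.float64(172.52210081214542)) bar (np.float64(369.9050968257623), np.float64(181.84397989415228))
knob [0.464  0.3419 0.1035] [0.4631 0.346  0.1051]
[0.5247 0.3532 0.14  ]
[0.4686 0.4042 0.14  ]
[0.5244 0.4694 0.14  ]
[0.5908 0.4173 0.14  ]
```

>>> jog_arm(
  motion=[
    {"tx": 3,"ty": 0,"tz": 15,"wx": 0,"wy": 0,"wz": 0,"gripper": 0.65},
    {"tx": 3,"ty": 0,"tz": 30,"wx": 0,"wy": 0,"wz": 0,"gripper": 0.65},
    {"tx": 3,"ty": 0,"tz": 40,"wx": 0,"wy": 0,"wz": 0,"gripper": 0.65},
    {"tx": 3,"ty": 0,"tz": 49,"wx": 0,"wy": 0,"wz": 0,"gripper": 0.65},
    {"tx": 3,"ty": 0,"tz": 49,"wx": 0,"wy": 0,"wz": 0,"gripper": 0.65},
    {"tx": 3,"ty": 0,"tz": 49,"wx": 0,"wy": 0,"wz": 0,"gripper": 0.75},
    {"tx": 3,"ty": 0,"tz": 49,"wx": 0,"wy": 0,"wz": 0,"gripper": 0.8},
    {"tx": 3,"ty": 0,"tz": 49,"wx": 0,"wy": 0,"wz": 0,"gripper": 0.8},
  ],
)

```text
time_s: 18.18
ee_pos: [0.458, 0.0937, 0.1259]
ee_rot: [0.716, 0.698, -0.003, -0.003]
contact_force: [-19.7, 4.0, 4.3]
width: 0.0171
grasp_force: 10.0
```

>>> jog_arm(
  motion=[
    {"tx": 0,"ty": 0,"tz": 0,"wx": 0,"wy": 0,"wz": 0,"gripper": 1},
    {"tx": 0,"ty": 0,"tz": 0,"wx": 0,"wy": 0,"wz": 0,"gripper": 1},
    {"tx": 0,"ty": 0,"tz": 0,"wx": 0,"wy": 0,"wz": 0,"gripper": 1},
    {"tx": 0,"ty": 0,"tz": 0,"wx": 0,"wy": 0,"wz": 0,"gripper": 1},
    {"tx": 0,"ty": 0,"tz": 0,"wx": 0,"wy": 0,"wz": 0,"gripper": 1},
    {"tx": 0,"ty": 0,"tz": 0,"wx": 0,"wy": 0,"wz": 0,"gripper": 1},
    {"tx": 0,"ty": 0,"tz": 0,"wx": 0,"wy": 0,"wz": 0,"gripper": 1},
    {"tx": 0,"ty": 0,"tz": 0,"wx": 0,"wy": 0,"wz": 0,"gripper": 1},
  ],
)

```text
time_s: 18.85
ee_pos: [0.4552, 0.0938, 0.1259]
ee_rot: [0.716, 0.698, -0.005, -0.004]
contact_force: [-34.6, 7.2, 20.9]
width: 0.0097
grasp_force: 58.6
```

```bash
python3 - <<'E'
from h import *
go(.462,.092,.127,1.56);print(arm.observe()['contact_force'])
E
```

```text
pos [0.4552 0.0938 0.1259] z [-0.013 -0.001 -1.   ] yaw 1.545 w 0.0097 gf 58.6 -> t [-1.6  6.8 -1.2] wz -0.015
[-34.62198113   7.15742185  20.94537876]
```

>>> jog_arm(
  motion=[
    {"tx": 0,"ty": -2,"tz": 0,"wx": 0,"wy": 0,"wz": 0,"gripper": 1},
    {"tx": 0,"ty": -4,"tz": 0,"wx": 0,"wy": 0,"wz": 0,"gripper": 1},
    {"tx": 0,"ty": -6,"tz": 0,"wx": 0,"wy": 0,"wz": 0,"gripper": 1},
    {"tx": 0,"ty": -8,"tz": 0,"wx": 0,"wy": 0,"wz": 0,"gripper": 1},
    {"tx": 0,"ty": -8,"tz": 0,"wx": 0,"wy": 0,"wz": 0,"gripper": 1},
    {"tx": 0,"ty": -8,"tz": 0,"wx": 0,"wy": 0,"wz": 0,"gripper": 1},
    {"tx": 0,"ty": -8,"tz": 0,"wx": 0,"wy": 0,"wz": 0,"gripper": 1},
    {"tx": 0,"ty": -8,"tz": 0,"wx": 0,"wy": 0,"wz": 0,"gripper": 1},
  ],
)

```text
time_s: 19.52
ee_pos: [0.4548, 0.094, 0.1266]
ee_rot: [0.716, 0.698, 0.0, 0.0]
contact_force: [1.2, -4.0, -2.5]
width: 0.0093
grasp_force: 58.6
```

```bash
python3 - <<'E'
from h import *
go(.455,.092,.127,1.56);print(arm.observe()['contact_force'])
for th in (.15,.3,.45,.6,.75,.9,1.0): a=th+.083; print(th,round(1000*(.2400-.2408*np.cos(a))),round(1000*(.2408*np.sin(a)-.02)))
E
```

```text
pos [0.4548 0.094  0.1266] z [ 0.001 -0.    -1.   ] yaw 1.545 w 0.0093 gf 58.6 -> t [-2.   0.3 -0.4] wz -0.015
[ 1.15847375 -4.02692263 -2.46739995]
0.15 6 36
0.3 17 70
0.45 33 102
0.6 53 132
0.75 78 158
0.9 106 180
1.0 127 193
```

>>> jog_arm(
  motion=[
    {"tx": 0,"ty": 1,"tz": -9,"wx": 0,"wy": 0,"wz": 0,"gripper": 1},
    {"tx": 0,"ty": 2,"tz": -18,"wx": 0,"wy": 0,"wz": 0,"gripper": 1},
    {"tx": 0,"ty": 4,"tz": -27,"wx": 0,"wy": 0,"wz": 0,"gripper": 1},
    {"tx": 0,"ty": 6,"tz": -36,"wx": 0,"wy": 0,"wz": 0,"gripper": 1},
    {"tx": 0,"ty": 9,"tz": -45,"wx": 0,"wy": 0,"wz": 0,"gripper": 1},
    {"tx": 0,"ty": 12,"tz": -54,"wx": 0,"wy": 0,"wz": 0,"gripper": 1},
    {"tx": 0,"ty": 15,"tz": -62,"wx": 0,"wy": 0,"wz": 0,"gripper": 1},
    {"tx": 0,"ty": 17,"tz": -70,"wx": 0,"wy": 0,"wz": 0,"gripper": 1},
  ],
)

```text
time_s: 20.18
ee_pos: [0.4711, 0.0938, 0.1971]
ee_rot: [0.716, 0.698, -0.0, -0.0]
contact_force: [-0.5, -2.4, -3.7]
width: 0.0095
grasp_force: 58.5
```

```bash
python3 - <<'E'
from h import *
go(.508,.092,.259,1.56);print(arm.observe()['contact_force'])
E
```

```text
pos [0.4711 0.0938 0.1971] z [-0.001  0.    -1.   ] yaw 1.545 w 0.0095 gf 58.5 -> t [ -0.8  36.9 -61.9] wz -0.015
[-0.45376674 -2.4035149  -3.66188035]
```

Forces are low, so I'm continuing along the arc.

>>> jog_arm(
  motion=[
    {"tx": 0,"ty": 4,"tz": -8,"wx": 0,"wy": 0,"wz": 0,"gripper": 1},
    {"tx": 0,"ty": 8,"tz": -16,"wx": 0,"wy": 0,"wz": 0,"gripper": 1},
    {"tx": 0,"ty": 12,"tz": -24,"wx": 0,"wy": 0,"wz": 0,"gripper": 1},
    {"tx": 0,"ty": 16,"tz": -32,"wx": 0,"wy": 0,"wz": 0,"gripper": 1},
    {"tx": 0,"ty": 21,"tz": -40,"wx": 0,"wy": 0,"wz": 0,"gripper": 1},
    {"tx": 0,"ty": 26,"tz": -48,"wx": 0,"wy": 0,"wz": 0,"gripper": 1},
    {"tx": 0,"ty": 31,"tz": -55,"wx": 0,"wy": 0,"wz": 0,"gripper": 1},
    {"tx": 0,"ty": 36,"tz": -62,"wx": 0,"wy": 0,"wz": 0,"gripper": 1},
  ],
)

```text
time_s: 20.85
ee_pos: [0.5062, 0.0932, 0.259]
ee_rot: [0.716, 0.698, -0.001, -0.001]
contact_force: [-9.7, 5.3, 3.7]
width: 0.0095
grasp_force: 58.5
```

>>> jog_arm(
  motion=[
    {"tx": 0,"ty": 6,"tz": -7,"wx": 0,"wy": 0,"wz": 0,"gripper": 1},
    {"tx": 0,"ty": 12,"tz": -13,"wx": 0,"wy": 0,"wz": 0,"gripper": 1},
    {"tx": 0,"ty": 18,"tz": -19,"wx": 0,"wy": 0,"wz": 0,"gripper": 1},
    {"tx": 0,"ty": 25,"tz": -26,"wx": 0,"wy": 0,"wz": 0,"gripper": 1},
    {"tx": 0,"ty": 32,"tz": -32,"wx": 0,"wy": 0,"wz": 0,"gripper": 1},
    {"tx": 0,"ty": 39,"tz": -38,"wx": 0,"wy": 0,"wz": 0,"gripper": 1},
    {"tx": 0,"ty": 46,"tz": -43,"wx": 0,"wy": 0,"wz": 0,"gripper": 1},
    {"tx": 0,"ty": 53,"tz": -48,"wx": 0,"wy": 0,"wz": 0,"gripper": 1},
  ],
)

```text
time_s: 21.52
ee_pos: [0.5593, 0.0925, 0.3079]
ee_rot: [0.716, 0.698, 0.0, -0.001]
contact_force: [-11.2, 9.7, 13.0]
width: 0.0094
grasp_force: 61.7
```

>>> jog_arm(
  motion=[
    {"tx": 0,"ty": 5,"tz": -4,"wx": 0,"wy": 0,"wz": 0,"gripper": 1},
    {"tx": 0,"ty": 10,"tz": -7,"wx": 0,"wy": 0,"wz": 0,"gripper": 1},
    {"tx": 0,"ty": 16,"tz": -10,"wx": 0,"wy": 0,"wz": 0,"gripper": 1},
    {"tx": 0,"ty": 20,"tz": -12,"wx": 0,"wy": 0,"wz": 0,"gripper": 1},
    {"tx": 0,"ty": 20,"tz": -12,"wx": 0,"wy": 0,"wz": 0,"gripper": 1},
    {"tx": 0,"ty": 20,"tz": -12,"wx": 0,"wy": 0,"wz": 0,"gripper": 1},
    {"tx": 0,"ty": 20,"tz": -12,"wx": 0,"wy": 0,"wz": 0,"gripper": 1},
    {"tx": 0,"ty": 20,"tz": -12,"wx": 0,"wy": 0,"wz": 0,"gripper": 1},
  ],
)

```text
time_s: 22.18
ee_pos: [0.5804, 0.092, 0.3201]
ee_rot: [0.716, 0.698, 0.001, -0.0]
contact_force: [-7.6, 8.3, 12.2]
width: 0.0094
grasp_force: 62.7
```

```bash
python3 - <<'E'
from h import *
go(.582,.092,.32,1.56);print(arm.observe()['contact_force'])
s=snap('scene');im=s['image'][130:310,260:500];a=cv2.resize(im,None,fx=2,fy=2,interpolation=2)
t=snap('top')['image'][80:260,190:350];b=cv2.resize(t,None,fx=2,fy=2,interpolation=2)
cv2.imwrite('pics/c9.png',np.hstack([a,b])[:,:,::-1])
E
```

```text
pos [0.5804 0.092  0.3201] z [ 0.001  0.002 -1.   ] yaw 1.545 w 0.0094 gf 62.7 -> t [0.1 1.6 0.1] wz -0.015
[-7.64675913  8.32391949 12.2089531 ]
```

View pics/c9.png

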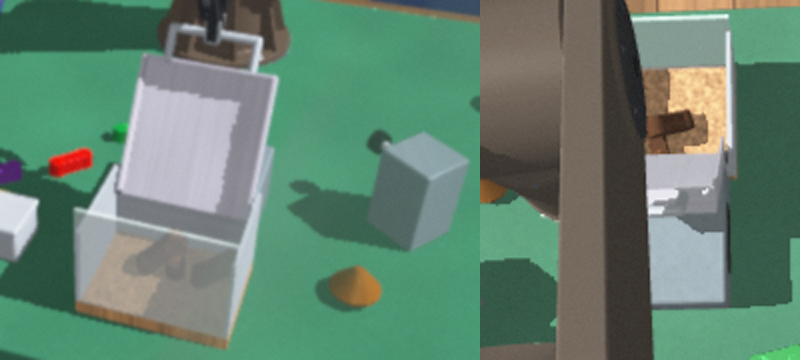

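The tray is tilted and empty, and the blanks are in the tub behind the screen at about crop (180,255). I'm lowering along the reverse arc.

>>> jog_arm(
  motion=[
    {"tx": 0,"ty": -7,"tz": 4,"wx": 0,"wy": 0,"wz": 0,"gripper": 1},
    {"tx": 0,"ty": -14,"tz": 8,"wx": 0,"wy": 0,"wz": 0,"gripper": 1},
    {"tx": 0,"ty": -21,"tz": 13,"wx": 0,"wy": 0,"wz": 0,"gripper": 1},
    {"tx": 0,"ty": -28,"tz": 19,"wx": 0,"wy": 0,"wz": 0,"gripper": 1},
    {"tx": 0,"ty": -38,"tz": 27,"wx": 0,"wy": 0,"wz": 0,"gripper": 1},
    {"tx": 0,"ty": -49,"tz": 36,"wx": 0,"wy": 0,"wz": 0,"gripper": 1},
    {"tx": 0,"ty": -61,"tz": 47,"wx": 0,"wy": 0,"wz": 0,"gripper": 1},
    {"tx": 0,"ty": -73,"tz": 60,"wx": 0,"wy": 0,"wz": 0,"gripper": 1},
  ],
)

```text
time_s: 22.95
ee_pos: [0.5087, 0.0926, 0.2595]
ee_rot: [0.716, 0.698, 0.002, 0.002]
contact_force: [15.4, -7.9, -10.9]
width: 0.0094
grasp_force: 62.9
```

>>> jog_arm(
  motion=[
    {"tx": 0,"ty": -5,"tz": 7,"wx": 0,"wy": 0,"wz": 0,"gripper": 1},
    {"tx": 0,"ty": -10,"tz": 14,"wx": 0,"wy": 0,"wz": 0,"gripper": 1},
    {"tx": 0,"ty": -15,"tz": 22,"wx": 0,"wy": 0,"wz": 0,"gripper": 1},
    {"tx": 0,"ty": -20,"tz": 30,"wx": 0,"wy": 0,"wz": 0,"gripper": 1},
    {"tx": 0,"ty": -24,"tz": 38,"wx": 0,"wy": 0,"wz": 0,"gripper": 1},
    {"tx": 0,"ty": -28,"tz": 46,"wx": 0,"wy": 0,"wz": 0,"gripper": 1},
    {"tx": 0,"ty": -32,"tz": 54,"wx": 0,"wy": 0,"wz": 0,"gripper": 1},
    {"tx": 0,"ty": -36,"tz": 62,"wx": 0,"wy": 0,"wz": 0,"gripper": 1},
  ],
)

```text
time_s: 23.62
ee_pos: [0.4719, 0.0928, 0.1967]
ee_rot: [0.716, 0.698, -0.0, 0.001]
contact_force: [-7.4, -7.2, 5.1]
width: 0.0092
grasp_force: 65.3
```

```bash
python3 - <<'E'
from h import *
go(.455,.094,.1265,1.56);print(arm.observe()['contact_force'])
E
```

```text
pos [0.4719 0.0928 0.1967] z [ 0.001 -0.001 -1.   ] yaw 1.545 w 0.0092 gf 65.3 -> t [  0.9 -17.   70.2] wz -0.015
[-7.40287468 -7.23201151  5.06953492]
```

>>> jog_arm(
  motion=[
    {"tx": 0,"ty": -3,"tz": 10,"wx": 0,"wy": 0,"wz": 0,"gripper": 1},
    {"tx": 0,"ty": -6,"tz": 20,"wx": 0,"wy": 0,"wz": 0,"gripper": 1},
    {"tx": 0,"ty": -9,"tz": 30,"wx": 0,"wy": 0,"wz": 0,"gripper": 1},
    {"tx": 0,"ty": -11,"tz": 40,"wx": 0,"wy": 0,"wz": 0,"gripper": 1},
    {"tx": 0,"ty": -13,"tz": 50,"wx": 0,"wy": 0,"wz": 0,"gripper": 1},
    {"tx": 0,"ty": -15,"tz": 60,"wx": 0,"wy": 0,"wz": 0,"gripper": 1},
    {"tx": 0,"ty": -17,"tz": 69,"wx": 0,"wy": 0,"wz": 0,"gripper": 1},
    {"tx": 0,"ty": -17,"tz": 69,"wx": 0,"wy": 0,"wz": 0,"gripper": 1},
  ],
)

```text
time_s: 24.28
ee_pos: [0.4549, 0.0943, 0.1268]
ee_rot: [0.716, 0.698, 0.0, 0.0]
contact_force: [1.9, 1.3, -2.3]
width: 0.0098
grasp_force: 65.5
```

>>> jog_arm(
  motion=[
    {"tx": 0,"ty": 0,"tz": 0,"wx": 0,"wy": 0,"wz": 0,"gripper": 0.65},
    {"tx": 0,"ty": 0,"tz": 0,"wx": 0,"wy": 0,"wz": 0,"gripper": 0.65},
    {"tx": 0,"ty": 0,"tz": 0,"wx": 0,"wy": 0,"wz": 0,"gripper": 0.65},
    {"tx": 0,"ty": 0,"tz": -5,"wx": 0,"wy": 0,"wz": 0,"gripper": 0.65},
    {"tx": 0,"ty": 0,"tz": -25,"wx": 0,"wy": 0,"wz": 0,"gripper": 0.65},
    {"tx": 0,"ty": 0,"tz": -55,"wx": 0,"wy": 0,"wz": 0,"gripper": 0.65},
    {"tx": 0,"ty": 0,"tz": -85,"wx": 0,"wy": 0,"wz": 0,"gripper": 0.65},
    {"tx": 0,"ty": 0,"tz": -90,"wx": 0,"wy": 0,"wz": 0,"gripper": 0.65},
  ],
)

```text
time_s: 24.95
ee_pos: [0.4564, 0.0945, 0.222]
ee_rot: [0.716, 0.698, 0.002, 0.002]
contact_force: [1.9, 0.8, 0.1]
width: 0.0301
grasp_force: 0.0
```

```bash
python3 - <<'E'
from h import *
go(.465,.344,.22,.866)
E
```

```text
pos [0.4564 0.0945 0.222 ] z [ 0.006  0.001 -1.   ] yaw 1.545 w 0.0301 gf 0.0 -> t [249.7   2.1   2.2] wz 0.679
```

>>> jog_arm(
  motion=[
    {"tx": 35,"ty": 0,"tz": 0,"wx": 0,"wy": 0,"wz": 0.1,"gripper": 0.3},
    {"tx": 70,"ty": 0,"tz": 0,"wx": 0,"wy": 0,"wz": 0.2,"gripper": 0.3},
    {"tx": 105,"ty": 1,"tz": 0,"wx": 0,"wy": 0,"wz": 0.3,"gripper": 0.3},
    {"tx": 140,"ty": 1,"tz": 0,"wx": 0,"wy": 0,"wz": 0.4,"gripper": 0.3},
    {"tx": 175,"ty": 1,"tz": 0,"wx": 0,"wy": 0,"wz": 0.5,"gripper": 0.3},
    {"tx": 210,"ty": 2,"tz": 0,"wx": 0,"wy": 0,"wz": 0.6,"gripper": 0.3},
    {"tx": 240,"ty": 2,"tz": 0,"wx": 0,"wy": 0,"wz": 0.68,"gripper": 0.3},
    {"tx": 250,"ty": 2,"tz": 0,"wx": 0,"wy": 0,"wz": 0.68,"gripper": 0.3},
  ],
)

```text
time_s: 25.62
ee_pos: [0.463, 0.3479, 0.2178]
ee_rot: [0.909, 0.417, 0.001, -0.0]
contact_force: [-0.4, -0.9, -0.1]
width: 0.0599
grasp_force: 0.0
```

>>> jog_arm(
  motion=[
    {"tx": 0,"ty": 0,"tz": 20,"wx": 0,"wy": 0,"wz": 0,"gripper": 0.3},
    {"tx": 0,"ty": 0,"tz": 40,"wx": 0,"wy": 0,"wz": 0,"gripper": 0.3},
    {"tx": 0,"ty": 0,"tz": 50,"wx": 0,"wy": 0,"wz": 0,"gripper": 0.3},
    {"tx": 0,"ty": 0,"tz": 50,"wx": 0,"wy": 0,"wz": 0,"gripper": 0.3},
    {"tx": 0,"ty": 0,"tz": 50,"wx": 0,"wy": 0,"wz": 0,"gripper": 0.3},
    {"tx": 0,"ty": 0,"tz": 50,"wx": 0,"wy": 0,"wz": 0,"gripper": 0.3},
    {"tx": 0,"ty": 0,"tz": 50,"wx": 0,"wy": 0,"wz": 0,"gripper": 0.3},
    {"tx": 0,"ty": 0,"tz": 50,"wx": 0,"wy": 0,"wz": 0,"gripper": 0.3},
  ],
)

```text
time_s: 26.28
ee_pos: [0.4635, 0.3441, 0.1683]
ee_rot: [0.908, 0.419, 0.001, -0.0]
contact_force: [-0.2, 0.2, -0.2]
width: 0.0597
grasp_force: 0.0
```

```bash
python3 - <<'E'
from h import *
go(.465,.344,.11,.866)
s=snap('scene');im=s['image'][130:310,280:510];a=cv2.resize(im,None,fx=2,fy=2,interpolation=2)
t=snap('top')['image'][80:260,190:350];b=cv2.resize(t,None,fx=2,fy=2,interpolation=2)
cv2.imwrite('pics/c10.png',np.hstack([a,b])[:,:,::-1])
E
```

```text
pos [0.4635 0.3441 0.1683] z [ 0.001  0.001 -1.   ] yaw 0.865 w 0.0597 gf 0.0 -> t [ 0.9  1.2 58.3] wz -0.001
```

View pics/c10.png

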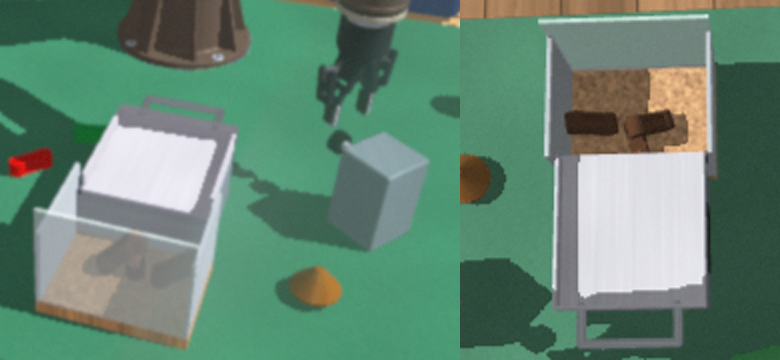

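The tray is level and empty with three blanks in the tub. The gripper straddles the knob at crop (340,142). I'm going down in two stages.

>>> jog_arm(
  motion=[
    {"tx": 1,"ty": 1,"tz": 8,"wx": 0,"wy": 0,"wz": 0,"gripper": 0.3},
    {"tx": 1,"ty": 1,"tz": 16,"wx": 0,"wy": 0,"wz": 0,"gripper": 0.3},
    {"tx": 1,"ty": 1,"tz": 24,"wx": 0,"wy": 0,"wz": 0,"gripper": 0.3},
    {"tx": 1,"ty": 1,"tz": 32,"wx": 0,"wy": 0,"wz": 0,"gripper": 0.3},
    {"tx": 1,"ty": 1,"tz": 40,"wx": 0,"wy": 0,"wz": 0,"gripper": 0.3},
    {"tx": 1,"ty": 1,"tz": 40,"wx": 0,"wy": 0,"wz": 0,"gripper": 0.3},
    {"tx": 1,"ty": 1,"tz": 40,"wx": 0,"wy": 0,"wz": 0,"gripper": 0.3},
    {"tx": 1,"ty": 1,"tz": 40,"wx": 0,"wy": 0,"wz": 0,"gripper": 0.3},
  ],
)

```text
time_s: 27.05
ee_pos: [0.4644, 0.3442, 0.1273]
ee_rot: [0.908, 0.419, -0.0, 0.0]
contact_force: [-1.3, -0.1, 0.6]
width: 0.0595
grasp_force: 0.0
```

```bash
python3 - <<'E'
from h import *
go(.465,.344,.11,.866);print(arm.observe()['contact_force'])
E
```

```text
pos [0.4644 0.3442 0.1273] z [-0. -0. -1.] yaw 0.865 w 0.0595 gf 0.0 -> t [ 0.3  0.6 17.3] wz -0.001
[-1.30062057 -0.09035169  0.56321217]
```

No contact, so I'm lowering the rest and closing gently.

>>> jog_arm(
  motion=[
    {"tx": 0,"ty": 0,"tz": 8,"wx": 0,"wy": 0,"wz": 0,"gripper": 0.3},
    {"tx": 0,"ty": 0,"tz": 15,"wx": 0,"wy": 0,"wz": 0,"gripper": 0.3},
    {"tx": 0,"ty": 0,"tz": 15,"wx": 0,"wy": 0,"wz": 0,"gripper": 0.3},
    {"tx": 0,"ty": 0,"tz": 15,"wx": 0,"wy": 0,"wz": 0,"gripper": 0.45},
    {"tx": 0,"ty": 0,"tz": 15,"wx": 0,"wy": 0,"wz": 0,"gripper": 0.52},
    {"tx": 0,"ty": 0,"tz": 15,"wx": 0,"wy": 0,"wz": 0,"gripper": 0.55},
    {"tx": 0,"ty": 0,"tz": 15,"wx": 0,"wy": 0,"wz": 0,"gripper": 0.58},
    {"tx": 0,"ty": 0,"tz": 15,"wx": 0,"wy": 0,"wz": 0,"gripper": 0.58},
  ],
)

```text
time_s: 27.72
ee_pos: [0.4651, 0.3435, 0.1126]
ee_rot: [0.908, 0.419, 0.0, 0.001]
contact_force: [6.0, -9.4, 0.1]
width: 0.036
grasp_force: 5.4
```

```bash
python3 - <<'E'
from h import *
go(.465,.344,.11,.866);o=arm.observe();R=Ro.from_quat(o['ee_rot']);print(R.inv().apply(o['contact_force']))
E
```

```text
pos [0.4651 0.3435 0.1126] z [ 0.001 -0.001 -1.   ] yaw 0.865 w 0.036 gf 5.4 -> t [ 0.3 -0.4  2.6] wz -0.001
[-3.22877991 10.69345436 -0.07874125]
```

>>> jog_arm(
  motion=[
    {"tx": 0,"ty": 2,"tz": 0,"wx": 0,"wy": 0,"wz": 0,"gripper": 1},
    {"tx": 0,"ty": 2,"tz": 0,"wx": 0,"wy": 0,"wz": 0,"gripper": 1},
    {"tx": 0,"ty": 2,"tz": 0,"wx": 0,"wy": 0,"wz": 0,"gripper": 1},
    {"tx": -4,"ty": 2,"tz": 0,"wx": 0,"wy": 0,"wz": 0,"gripper": 1},
    {"tx": -8,"ty": 2,"tz": 0,"wx": 0,"wy": 0,"wz": 0,"gripper": 1},
    {"tx": -12,"ty": 2,"tz": 0,"wx": 0,"wy": 0,"wz": 0,"gripper": 1},
    {"tx": -16,"ty": 2,"tz": 0,"wx": 0,"wy": 0,"wz": 0,"gripper": 1},
    {"tx": -20,"ty": 2,"tz": 0,"wx": 0,"wy": 0,"wz": 0,"gripper": 1},
  ],
)

```text
time_s: 28.38
ee_pos: [0.4536, 0.3286, 0.113]
ee_rot: [0.908, 0.419, 0.001, -0.0]
contact_force: [1.4, 7.9, 0.7]
width: 0.0345
grasp_force: 59.6
```

```bash
python3 - <<'E'
from h import *
go(.465,.344,.11,.866);o=arm.observe();R=Ro.from_quat(o['ee_rot']);print(R.inv().apply(o['contact_force']))
t=snap('top')['image'][190:280,110:230];b=cv2.resize(t,None,fx=3,fy=3,interpolation=2)
s=snap('scene')['image'][160:250,410:530];a=cv2.resize(s,None,fx=3,fy=3,interpolation=2)
cv2.imwrite('pics/c11.png',np.hstack([a,b])[:,:,::-1])
E
```

```text
pos [0.4536 0.3286 0.113 ] z [ 0.002  0.002 -1.   ] yaw 0.865 w 0.0345 gf 59.6 -> t [19.1 -1.3  3. ] wz -0.001
[ 6.92341858 -4.10647581 -0.65789669]
```

View pics/c11.png

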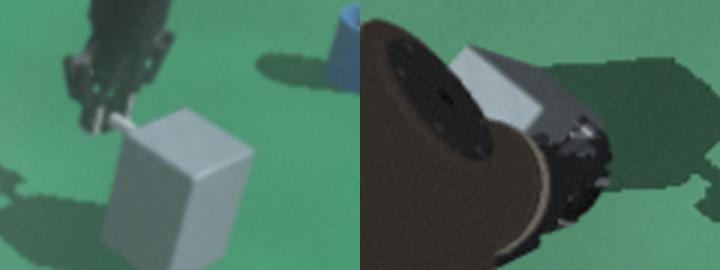

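The stem is visibly drawn out of the box and the pull reads about 7 N, so the knob follows. I'm pulling to the stop, holding, then easing back.

>>> jog_arm(
  motion=[
    {"tx": -2,"ty": 0,"tz": 0,"wx": 0,"wy": 0,"wz": 0,"gripper": 1},
    {"tx": -4,"ty": 0,"tz": 0,"wx": 0,"wy": 0,"wz": 0,"gripper": 1},
    {"tx": -4,"ty": 0,"tz": 0,"wx": 0,"wy": 0,"wz": 0,"gripper": 1},
    {"tx": -4,"ty": 0,"tz": 0,"wx": 0,"wy": 0,"wz": 0,"gripper": 1},
    {"tx": -4,"ty": 0,"tz": 0,"wx": 0,"wy": 0,"wz": 0,"gripper": 1},
    {"tx": -4,"ty": 0,"tz": 0,"wx": 0,"wy": 0,"wz": 0,"gripper": 1},
    {"tx": -4,"ty": 0,"tz": 0,"wx": 0,"wy": 0,"wz": 0,"gripper": 1},
    {"tx": -4,"ty": 0,"tz": 0,"wx": 0,"wy": 0,"wz": 0,"gripper": 1},
  ],
)

```text
time_s: 29.15
ee_pos: [0.4515, 0.326, 0.113]
ee_rot: [0.908, 0.419, 0.002, -0.001]
contact_force: [1.5, 9.7, -1.9]
width: 0.0344
grasp_force: 60.1
```

>>> jog_arm(
  motion=[
    {"tx": 0,"ty": 0,"tz": 0,"wx": 0,"wy": 0,"wz": 0,"gripper": 1},
    {"tx": 0,"ty": 0,"tz": 0,"wx": 0,"wy": 0,"wz": 0,"gripper": 1},
    {"tx": 4,"ty": 0,"tz": 0,"wx": 0,"wy": 0,"wz": 0,"gripper": 1},
    {"tx": 9,"ty": 0,"tz": 0,"wx": 0,"wy": 0,"wz": 0,"gripper": 1},
    {"tx": 14,"ty": 0,"tz": 0,"wx": 0,"wy": 0,"wz": 0,"gripper": 1},
    {"tx": 18,"ty": 0,"tz": 0,"wx": 0,"wy": 0,"wz": 0,"gripper": 1},
    {"tx": 22,"ty": 0,"tz": 0,"wx": 0,"wy": 0,"wz": 0,"gripper": 1},
    {"tx": 23,"ty": 0,"tz": 0,"wx": 0,"wy": 0,"wz": 0,"gripper": 1},
  ],
)

```text
time_s: 29.82
ee_pos: [0.4655, 0.3431, 0.1129]
ee_rot: [0.908, 0.419, 0.001, -0.0]
contact_force: [-4.1, 3.4, 7.9]
width: 0.0343
grasp_force: 60.9
```

>>> jog_arm(
  motion=[
    {"tx": 0,"ty": 0,"tz": 0,"wx": 0,"wy": 0,"wz": 0,"gripper": 0.3},
    {"tx": 0,"ty": 0,"tz": 0,"wx": 0,"wy": 0,"wz": 0,"gripper": 0.3},
    {"tx": 0,"ty": 0,"tz": 0,"wx": 0,"wy": 0,"wz": 0,"gripper": 0.3},
    {"tx": 0,"ty": 0,"tz": 0,"wx": 0,"wy": 0,"wz": 0,"gripper": 0.3},
    {"tx": 0,"ty": 0,"tz": -20,"wx": 0,"wy": 0,"wz": 0,"gripper": 0.3},
    {"tx": 0,"ty": 0,"tz": -50,"wx": 0,"wy": 0,"wz": 0,"gripper": 0.3},
    {"tx": 0,"ty": 0,"tz": -85,"wx": 0,"wy": 0,"wz": 0,"gripper": 0.3},
    {"tx": 0,"ty": 0,"tz": -120,"wx": 0,"wy": 0,"wz": 0,"gripper": 0.3},
  ],
)

```text
time_s: 30.48
ee_pos: [0.4648, 0.3416, 0.2333]
ee_rot: [0.908, 0.419, -0.001, 0.0]
contact_force: [0.9, 0.6, -0.5]
width: 0.0596
grasp_force: 0.0
```

>>> jog_arm(
  motion=[
    {"tx": -10,"ty": 0,"tz": 0,"wx": 0,"wy": 0,"wz": 0,"gripper": 0.3},
    {"tx": -20,"ty": 0,"tz": 0,"wx": 0,"wy": 0,"wz": 0,"gripper": 0.3},
    {"tx": -30,"ty": 0,"tz": 0,"wx": 0,"wy": 0,"wz": 0,"gripper": 0.3},
    {"tx": -40,"ty": 0,"tz": 0,"wx": 0,"wy": 0,"wz": 0,"gripper": 0.3},
    {"tx": -40,"ty": 0,"tz": 0,"wx": 0,"wy": 0,"wz": 0,"gripper": 0.3},
    {"tx": -40,"ty": 0,"tz": 0,"wx": 0,"wy": 0,"wz": 0,"gripper": 0.3},
    {"tx": -40,"ty": 0,"tz": 0,"wx": 0,"wy": 0,"wz": 0,"gripper": 0.3},
    {"tx": -40,"ty": 0,"tz": 0,"wx": 0,"wy": 0,"wz": 0,"gripper": 0.3},
  ],
)

```text
time_s: 31.15
ee_pos: [0.4395, 0.3118, 0.232]
ee_rot: [0.908, 0.419, -0.0, -0.0]
contact_force: [-0.3, 0.9, 0.0]
width: 0.0598
grasp_force: 0.0
```

```bash
python3 - <<'E'
from h import *
print(arm.observe()['contact_force'])
s=snap('scene')['image'][130:310,280:510];a=cv2.resize(s,None,fx=2,fy=2,interpolation=2)
t=snap('top')['image'][80:260,190:350];b=cv2.resize(t,None,fx=2,fy=2,interpolation=2)
cv2.imwrite('pics/c12.png',np.hstack([a,b])[:,:,::-1])
E
```

```text
[-0.31320155  0.92984014  0.03744223]
```

View pics/c12.png

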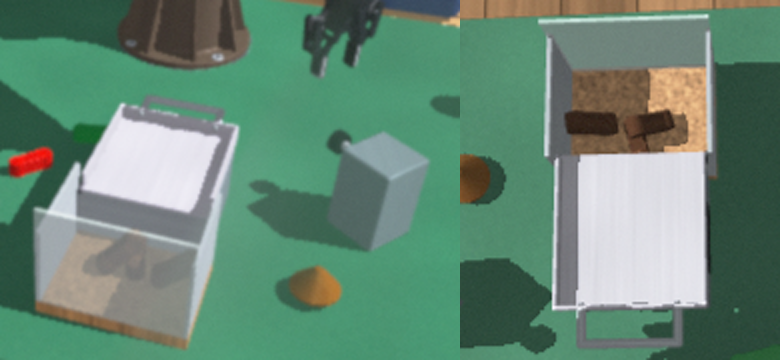

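The knob is back at rest at (340,142), the tray is level, and three blanks lie in the tub. The gripper is clear.

```bash
python3 -c "
from cell import arm
print(arm.finish_job())"
```

```text
the job is handed in; nothing more can be done
None
```

The job is handed in, with no verdict returned: the three walnut blanks I found are in the tub, the tray is back level, and the knob was pulled fully out (about 22 mm), held and let back to rest.

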